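Prise the face off a sign can and cross-stack its battens

TASK

Get the push-fit face out of the aluminium sign can with the nylon wedge: work it into the notches at the two ends by turns, a little each time so that neither end ever gets more than about 8 mm ahead of the other, until both ends stand about 10 mm proud, then lift the face off and lay it flat on the bench. Unpack all the black battens from the can and stack them crosswise on the board so that they can air: two to a layer, parallel and as far apart as the two wooden bearers, the first pair straight across the bearers and each further pair across the one below, every layer centred over the bearers, and an odd last batten at either of the two places of its layer. Leave the wedge lying flat on the green cutting mat, and do not disturb the other things on the bench.

Things in the scene. Friction and masses are not known exactly. Their poses are not given: they have to be found in the camera images.
- can: Sign can: fixed open-topped aluminium bar-shaped housing, 278 (its x) x 76 (y) x 52 mm high. Origin: centre of its underside, z up. Cavity 254 x 68 mm, floor 3 mm above the origin, long walls 4 mm thick. The face sits in the mouth on ledges at both ends (36 mm high), its top level with the rim (52 mm). In the middle of each end a notch for the wedge is cut down from the rim.
- notch_a (a point): Notch at the can's +x end: 40 mm wide, open to the top; this point is the middle of its floor at the can's outer end surface (139 mm from the can's centre, 30 mm above its underside). The floor is 12 mm long, the cavity begins behind it; it lies 6 mm below the underside of the seated face. Axes: the can's.
- notch_b (a point): The same at the can's -x end.
- face: Face: loose white acrylic plate 263 (its x, along the can's x) x 64 (y) x 16 mm, 0.32 kg. Origin: its centre, 44 mm above the can's underside when seated. Rubber pads in the can's long walls grip its long edges (about 9 N friction at each end) and hold it at any height it is prised to, up to about 13 mm. Seated it offers nothing to grip; standing proud it is gripped across its 64 mm width.
- face_end_a (a point): Middle of the lower edge of the face at its +x end (at notch_a), 36 mm above the can's underside when seated. The end edge lies 7.5 mm inside the can's outer end surface. Raising one end 10 mm lets the other sink about 1.5 mm.
- face_end_b (a point): The same at the face's -x end (at notch_b).
- wedge: Nylon prising wedge: loose, 118 mm long, 90 g. Origin: on its flat underside below the middle of its grip, z up. Grip: block 60 (x, -30 to 30 mm) x 30 (y) x 26 mm high. Blade: 26 mm wide, smooth, x = 30 mm to its tip at x = 88 mm; underside flat, top sloping evenly from 20.4 mm high at the grip to 3 mm at the tip (0.3 mm per mm).
- wedge_tip (a point): Tip of the blade, 88 mm ahead (+x) of the wedge's origin, 1.5 mm above its underside. Pushed level along a notch floor (about 8 N), the wedge lifts that end of the face 0.3 mm per mm once the blade is more than 6 mm high at the end edge of the face.
- mat: Cutting mat: fixed, dark green, 150 (its x) x 170 (its y) x 3 mm. Origin: centre of its underside. The wedge starts on it and goes back on it.
- board: Stacking board: fixed plywood board 150 x 150 x 6 mm with two fixed wooden bearers 120 x 18 x 18 mm along its x, 54 mm apart (centre lines at y = +27 and -27 mm). Origin: centre of its underside.
- bearer_top (a point): Centre of the stack: midway between the bearers at the height of their tops (24 mm above the board's underside). x along the bearers, z up. First layer: battens along y at x = +27 and -27 mm, centres at y = 0 and 6 mm high; second layer: along x at y = +27 and -27 mm, centres 18 mm high; third like the first, 30 mm high.
- slat1: Batten: loose black slat 80 (its x) x 20 (its y) x 12 mm (its z), 25 g. Origin: its centre. All battens are alike. They lie flat and lengthwise in the can in three piles end to end, centred 83 mm apart, the middle one in the can's middle, with 24 mm free on each side; this one is at the bottom.
- slat2: Batten: loose black slat 80 (its x) x 20 (its y) x 12 mm (its z), 25 g. Origin: its centre. All battens are alike. They lie flat and lengthwise in the can in three piles end to end, centred 83 mm apart, the middle one in the can's middle, with 24 mm free on each side; this one is at the bottom.
- slat3: Batten: loose black slat 80 (its x) x 20 (its y) x 12 mm (its z), 25 g. Origin: its centre. All battens are alike. They lie flat and lengthwise in the can in three piles end to end, centred 83 mm apart, the middle one in the can's middle, with 24 mm free on each side; this one is at the bottom.
- slat4: Batten: loose black slat 80 (its x) x 20 (its y) x 12 mm (its z), 25 g. Origin: its centre. All battens are alike. They lie flat and lengthwise in the can in three piles end to end, centred 83 mm apart, the middle one in the can's middle, with 24 mm free on each side; this one is on top of another, or absent.
- slat5: Batten: loose black slat 80 (its x) x 20 (its y) x 12 mm (its z), 25 g. Origin: its centre. All battens are alike. They lie flat and lengthwise in the can in three piles end to end, centred 83 mm apart, the middle one in the can's middle, with 24 mm free on each side; this one is on top of another, or absent.
- slat6: Batten: loose black slat 80 (its x) x 20 (its y) x 12 mm (its z), 25 g. Origin: its centre. All battens are alike. They lie flat and lengthwise in the can in three piles end to end, centred 83 mm apart, the middle one in the can's middle, with 24 mm free on each side; this one is on top of another, or absent.
- tape: Bystander: roll of tape 100 mm across, 48 mm high, lying flat. Origin: centre of its underside.
- tin_red: Bystander: small red paint tin, 72 mm across, 75 mm high. Origin: centre of its underside.
- driver: Bystander: screwdriver lying on the bench.
- hammer: Bystander: hammer lying on the bench.
- cleaner: Bystander: white bottle 68 mm across, 190 mm high. Origin: centre of its underside.
- corner: Bystander: black L-shaped corner offcut, 24 mm wide, 10 mm thick. Origin: under the middle of the corner; its arms reach 118 mm along +x and 112 mm along +y.
Things that resemble listed ones, but are neither listed nor needed, are in the scene too. There is more than one size of the mat; the job needs the smallest.

How it is judged (in metres and radians):
On the way, in this order (a step that is already met when the one before it is completed fails the run):
1. with the wedge, one end of the face is raised at least 3 mm (z of any of face_end_a, face_end_b in the frame of can above 0.039 m and contact force between wedge and face above 0.2 N), for 0.1 s.
2. with the wedge, both ends are raised at least 3 mm (z of each of face_end_a, face_end_b in the frame of can above 0.039 m and contact force between wedge and face above 0.2 N), for 0.1 s.
3. with the wedge, both ends are raised at least 8 mm (z of each of face_end_a, face_end_b in the frame of can above 0.044 m and contact force between wedge and face above 0.2 N), for 0.1 s.
4. the face has been laid flat on the bench and let go (height (world z) of face between 0.004 and 0.014 m and angle between face's own z axis and vertical below 0.1 rad and linear speed of face below 0.02 m/s and contact force between the fingers and face below 0.1 N), for 0.2 s.
At the end, for the whole second after the job is handed in: Face flat on the bench; wedge flat, its grip's middle on the mat; every batten at rest in the crosswise stack: centre within 13 mm lengthwise, 16 to 38 mm to the side of the middle, at the height of layer 1, 2 or 3 (4 mm), along y, x, y of bearer_top in turn (11 degrees) (all of step 4 and x of wedge in the frame of mat between -0.075 and 0.075 m and y of wedge in the frame of mat between -0.085 and 0.085 m and z of wedge in the frame of mat between -0.001 and 0.008 m and angle between wedge's own z axis and vertical below 0.1 rad and linear speed of each of wedge, slat1, slat2, slat3, slat4, slat5, slat6 below 0.02 m/s and ((z of slat1 in the frame of bearer_top between 0.002 and 0.01 m and y of slat1 in the frame of bearer_top between -0.013 and 0.013 m and x of slat1 in the frame of bearer_top between 0.016 and 0.038 m and angle between the x axis of slat1 and the y axis of bearer_top, either way round below 0.2 rad) or (z of slat1 in the frame of bearer_top between 0.002 and 0.01 m and y of slat1 in the frame of bearer_top between -0.013 and 0.013 m and x of slat1 in the frame of bearer_top between -0.038 and -0.016 m and angle between the x axis of slat1 and the y axis of bearer_top, either way round below 0.2 rad) or (z of slat1 in the frame of bearer_top between 0.014 and 0.022 m and x of slat1 in the frame of bearer_top between -0.013 and 0.013 m and y of slat1 in the frame of bearer_top between 0.016 and 0.038 m and angle between the x axis of slat1 and the x axis of bearer_top, either way round below 0.2 rad) or (z of slat1 in the frame of bearer_top between 0.014 and 0.022 m and x of slat1 in the frame of bearer_top between -0.013 and 0.013 m and y of slat1 in the frame of bearer_top between -0.038 and -0.016 m and angle between the x axis of slat1 and the x axis of bearer_top, either way round below 0.2 rad) or (z of slat1 in the frame of bearer_top between 0.026 and 0.034 m and y of slat1 in the frame of bearer_top between -0.013 and 0.013 m and x of slat1 in the frame of bearer_top between 0.016 and 0.038 m and angle between the x axis of slat1 and the y axis of bearer_top, either way round below 0.2 rad) or (z of slat1 in the frame of bearer_top between 0.026 and 0.034 m and y of slat1 in the frame of bearer_top between -0.013 and 0.013 m and x of slat1 in the frame of bearer_top between -0.038 and -0.016 m and angle between the x axis of slat1 and the y axis of bearer_top, either way round below 0.2 rad)) and ((z of slat2 in the frame of bearer_top between 0.002 and 0.01 m and y of slat2 in the frame of bearer_top between -0.013 and 0.013 m and x of slat2 in the frame of bearer_top between 0.016 and 0.038 m and angle between the x axis of slat2 and the y axis of bearer_top, either way round below 0.2 rad) or (z of slat2 in the frame of bearer_top between 0.002 and 0.01 m and y of slat2 in the frame of bearer_top between -0.013 and 0.013 m and x of slat2 in the frame of bearer_top between -0.038 and -0.016 m and angle between the x axis of slat2 and the y axis of bearer_top, either way round below 0.2 rad) or (z of slat2 in the frame of bearer_top between 0.014 and 0.022 m and x of slat2 in the frame of bearer_top between -0.013 and 0.013 m and y of slat2 in the frame of bearer_top between 0.016 and 0.038 m and angle between the x axis of slat2 and the x axis of bearer_top, either way round below 0.2 rad) or (z of slat2 in the frame of bearer_top between 0.014 and 0.022 m and x of slat2 in the frame of bearer_top between -0.013 and 0.013 m and y of slat2 in the frame of bearer_top between -0.038 and -0.016 m and angle between the x axis of slat2 and the x axis of bearer_top, either way round below 0.2 rad) or (z of slat2 in the frame of bearer_top between 0.026 and 0.034 m and y of slat2 in the frame of bearer_top between -0.013 and 0.013 m and x of slat2 in the frame of bearer_top between 0.016 and 0.038 m and angle between the x axis of slat2 and the y axis of bearer_top, either way round below 0.2 rad) or (z of slat2 in the frame of bearer_top between 0.026 and 0.034 m and y of slat2 in the frame of bearer_top between -0.013 and 0.013 m and x of slat2 in the frame of bearer_top between -0.038 and -0.016 m and angle between the x axis of slat2 and the y axis of bearer_top, either way round below 0.2 rad)) and ((z of slat3 in the frame of bearer_top between 0.002 and 0.01 m and y of slat3 in the frame of bearer_top between -0.013 and 0.013 m and x of slat3 in the frame of bearer_top between 0.016 and 0.038 m and angle between the x axis of slat3 and the y axis of bearer_top, either way round below 0.2 rad) or (z of slat3 in the frame of bearer_top between 0.002 and 0.01 m and y of slat3 in the frame of bearer_top between -0.013 and 0.013 m and x of slat3 in the frame of bearer_top between -0.038 and -0.016 m and angle between the x axis of slat3 and the y axis of bearer_top, either way round below 0.2 rad) or (z of slat3 in the frame of bearer_top between 0.014 and 0.022 m and x of slat3 in the frame of bearer_top between -0.013 and 0.013 m and y of slat3 in the frame of bearer_top between 0.016 and 0.038 m and angle between the x axis of slat3 and the x axis of bearer_top, either way round below 0.2 rad) or (z of slat3 in the frame of bearer_top between 0.014 and 0.022 m and x of slat3 in the frame of bearer_top between -0.013 and 0.013 m and y of slat3 in the frame of bearer_top between -0.038 and -0.016 m and angle between the x axis of slat3 and the x axis of bearer_top, either way round below 0.2 rad) or (z of slat3 in the frame of bearer_top between 0.026 and 0.034 m and y of slat3 in the frame of bearer_top between -0.013 and 0.013 m and x of slat3 in the frame of bearer_top between 0.016 and 0.038 m and angle between the x axis of slat3 and the y axis of bearer_top, either way round below 0.2 rad) or (z of slat3 in the frame of bearer_top between 0.026 and 0.034 m and y of slat3 in the frame of bearer_top between -0.013 and 0.013 m and x of slat3 in the frame of bearer_top between -0.038 and -0.016 m and angle between the x axis of slat3 and the y axis of bearer_top, either way round below 0.2 rad)) and ((z of slat4 in the frame of bearer_top between 0.002 and 0.01 m and y of slat4 in the frame of bearer_top between -0.013 and 0.013 m and x of slat4 in the frame of bearer_top between 0.016 and 0.038 m and angle between the x axis of slat4 and the y axis of bearer_top, either way round below 0.2 rad) or (z of slat4 in the frame of bearer_top between 0.002 and 0.01 m and y of slat4 in the frame of bearer_top between -0.013 and 0.013 m and x of slat4 in the frame of bearer_top between -0.038 and -0.016 m and angle between the x axis of slat4 and the y axis of bearer_top, either way round below 0.2 rad) or (z of slat4 in the frame of bearer_top between 0.014 and 0.022 m and x of slat4 in the frame of bearer_top between -0.013 and 0.013 m and y of slat4 in the frame of bearer_top between 0.016 and 0.038 m and angle between the x axis of slat4 and the x axis of bearer_top, either way round below 0.2 rad) or (z of slat4 in the frame of bearer_top between 0.014 and 0.022 m and x of slat4 in the frame of bearer_top between -0.013 and 0.013 m and y of slat4 in the frame of bearer_top between -0.038 and -0.016 m and angle between the x axis of slat4 and the x axis of bearer_top, either way round below 0.2 rad) or (z of slat4 in the frame of bearer_top between 0.026 and 0.034 m and y of slat4 in the frame of bearer_top between -0.013 and 0.013 m and x of slat4 in the frame of bearer_top between 0.016 and 0.038 m and angle between the x axis of slat4 and the y axis of bearer_top, either way round below 0.2 rad) or (z of slat4 in the frame of bearer_top between 0.026 and 0.034 m and y of slat4 in the frame of bearer_top between -0.013 and 0.013 m and x of slat4 in the frame of bearer_top between -0.038 and -0.016 m and angle between the x axis of slat4 and the y axis of bearer_top, either way round below 0.2 rad)) and ((z of slat5 in the frame of bearer_top between 0.002 and 0.01 m and y of slat5 in the frame of bearer_top between -0.013 and 0.013 m and x of slat5 in the frame of bearer_top between 0.016 and 0.038 m and angle between the x axis of slat5 and the y axis of bearer_top, either way round below 0.2 rad) or (z of slat5 in the frame of bearer_top between 0.002 and 0.01 m and y of slat5 in the frame of bearer_top between -0.013 and 0.013 m and x of slat5 in the frame of bearer_top between -0.038 and -0.016 m and angle between the x axis of slat5 and the y axis of bearer_top, either way round below 0.2 rad) or (z of slat5 in the frame of bearer_top between 0.014 and 0.022 m and x of slat5 in the frame of bearer_top between -0.013 and 0.013 m and y of slat5 in the frame of bearer_top between 0.016 and 0.038 m and angle between the x axis of slat5 and the x axis of bearer_top, either way round below 0.2 rad) or (z of slat5 in the frame of bearer_top between 0.014 and 0.022 m and x of slat5 in the frame of bearer_top between -0.013 and 0.013 m and y of slat5 in the frame of bearer_top between -0.038 and -0.016 m and angle between the x axis of slat5 and the x axis of bearer_top, either way round below 0.2 rad) or (z of slat5 in the frame of bearer_top between 0.026 and 0.034 m and y of slat5 in the frame of bearer_top between -0.013 and 0.013 m and x of slat5 in the frame of bearer_top between 0.016 and 0.038 m and angle between the x axis of slat5 and the y axis of bearer_top, either way round below 0.2 rad) or (z of slat5 in the frame of bearer_top between 0.026 and 0.034 m and y of slat5 in the frame of bearer_top between -0.013 and 0.013 m and x of slat5 in the frame of bearer_top between -0.038 and -0.016 m and angle between the x axis of slat5 and the y axis of bearer_top, either way round below 0.2 rad)) and ((z of slat6 in the frame of bearer_top between 0.002 and 0.01 m and y of slat6 in the frame of bearer_top between -0.013 and 0.013 m and x of slat6 in the frame of bearer_top between 0.016 and 0.038 m and angle between the x axis of slat6 and the y axis of bearer_top, either way round below 0.2 rad) or (z of slat6 in the frame of bearer_top between 0.002 and 0.01 m and y of slat6 in the frame of bearer_top between -0.013 and 0.013 m and x of slat6 in the frame of bearer_top between -0.038 and -0.016 m and angle between the x axis of slat6 and the y axis of bearer_top, either way round below 0.2 rad) or (z of slat6 in the frame of bearer_top between 0.014 and 0.022 m and x of slat6 in the frame of bearer_top between -0.013 and 0.013 m and y of slat6 in the frame of bearer_top between 0.016 and 0.038 m and angle between the x axis of slat6 and the x axis of bearer_top, either way round below 0.2 rad) or (z of slat6 in the frame of bearer_top between 0.014 and 0.022 m and x of slat6 in the frame of bearer_top between -0.013 and 0.013 m and y of slat6 in the frame of bearer_top between -0.038 and -0.016 m and angle between the x axis of slat6 and the x axis of bearer_top, either way round below 0.2 rad) or (z of slat6 in the frame of bearer_top between 0.026 and 0.034 m and y of slat6 in the frame of bearer_top between -0.013 and 0.013 m and x of slat6 in the frame of bearer_top between 0.016 and 0.038 m and angle between the x axis of slat6 and the y axis of bearer_top, either way round below 0.2 rad) or (z of slat6 in the frame of bearer_top between 0.026 and 0.034 m and y of slat6 in the frame of bearer_top between -0.013 and 0.013 m and x of slat6 in the frame of bearer_top between -0.038 and -0.016 m and angle between the x axis of slat6 and the y axis of bearer_top, either way round below 0.2 rad))); the robot touches nothing.
It fails at once if the face is prised crooked: tilted more than 0.034 rad (one end some 9 mm ahead of the other) with the wedge bearing on it (angle between face's own z axis and vertical above 0.034 rad and contact force between wedge and face above 0.2 N).
It fails at once if a bystander is moved more than 40 mm (distance of any of tape, tin_red, driver, hammer, cleaner, corner from where it was at the start of the episode above 0.04 m).
Of slat4, slat5, slat6 only 1 to 3 are there at a start; the rules pass over those that are not, and their reading is None.
At some moment in a run one of wedge may be knocked a few centimetres aside while the robot is not near it.
Once in a run the grip may slacken for a moment while it holds something.
It also fails if it takes over 210 s, if anything falls off the work surface, if the arm or the gripper's body presses on something with over 40 N, if the wrist force passes 120 N, or if a joint passes its speed limit or range.

ROBOT

A 6-joint arm with a two-finger parallel gripper is mounted at the origin on the work surface. World frame = base frame: x ahead of the robot, y to its left, z up, the work surface at z = 0. Lengths are in mm, angles in rad, forces in N, time in s.
With the tool pointing down it reaches from about 275 to 1000 mm from the base axis. Payload 8.4 kg.
Tool frame: the origin (TCP) lies midway between the tips of the shut fingers; the grasp point (between the pads) lies 19 mm behind it; z points along the fingers, y is the direction in which the jaws open and shut (so a half turn about z gives the same grasp; the last joint's range is limited). The gripper opens to 85 mm and grips with 20 to 120 N. Pads are 22 mm wide; open, the fingers measure 114 mm over their backs; the gripper's body (76 mm by 85 mm) begins 54 mm behind the grasp point. The pads swing forward as they close: fully open they stand 13 mm farther back than shut.
Start: joints at [1.196, 0.353, 1.633, -0, 1.155, -0.002], TCP at [227.639, 582.072, 231.281] pointing down, gripper open.
Joint ranges: [-2.63, 2.63], [-0.92, 2.1], [0.06, 2.66], [-1.3, 4.44], [0, 2.69], [-3.02, 3.02]. Speed limits (rad/s): [2.22, 2.22, 2.79, 3.14, 3.14, 3.14].

INTERFACE

Orientations are given as [roll, pitch, yaw] about the fixed x, y, z axes, in that order (R = Rz(yaw) Ry(pitch) Rx(roll)).
In Python, from rig import * gives the robot as it stands.
- The arm moves only by the tool play_rows, never from a script. Its argument "moves" is a list of rows, each a list of 3 entries, a list of its own where there are three numbers: the shift along the tool's x, y, z in m, then the turn, a rotation vector about the tool's x, y, z in rad, then the opening in per cent of the stroke, from 0 (shut) to 100 (fully open). In form: [[[x, y, z], [rx, ry, rz], fingers], ...]. A call has 1 to 20 rows; each row shifts and turns the commanded pose from where the row before left it, along the tool's axes as they then stand; what a row does not reach is not made up. A row lasts 1/10 s, in which the tool goes at most 50 mm and 8.59 degrees, less where a joint would pass 70% of its speed; a pose out of reach is approached as far as the arm can. A call is refused whole if a number of a shift passes 0.05 or a number of a turn 0.15, either way. A call with a gripper value outside its range is refused whole. The fingers move at their own pace and stop on an object; "squeeze" is the grip in N (left out, the last holds). Time passes only in rows, so rows that do not move let the fingers close. It gives the time, the measured TCP pose, the force and the opening at its end, in the units of the state.
- sense(): the state, without advancing time (a new reading comes with each control period).
- grab_frame(name): name is "side" or "top"; returns a dict with "pixels" (480x640x3 uint8, red, green, blue), "intrinsics" (3x3 intrinsics, pixels), "R" (3x3) and "t" (3): a world point X has camera coordinates R X + t. Camera axes: x right, y down, z forward; pixel columns grow to the right and rows downward; lengths in mm; the calibration is good to about 2 mm. A picture is of the moment at which its call begins. There is no depth.
- sign_off(): hands the job in, once; it reports no verdict.
The state is a dict: "clock": time; "qpos": joint angles; "qvel": joint speeds; "joint_efforts": joint torques, N m; "eef_pos": TCP position; "tcp_rot": TCP orientation; "contact_force": force on the tool from outside, world axes, zero at the start; "wrist_torque": the same for the moment, N m; "opening": opening from 0.0 (shut) to 1.0 (fully open).
Only numpy, scipy, OpenCV 4.12 (cv2) and the standard library are available. Lean on these libraries where they do the work, as an engineer would, in place of code of your own. Each camera call takes 0.05 s, during which the arm holds its last target. There are 200 camera calls.

## Working session

There is one attempt and no reset: what is moved stays moved. The work goes in short steps, Python scripts to look and compute and a tool call to move; the robot and the scene stay as the last step left them, time stands still between calls to the robot, and variables do not carry over. Pictures are saved under pics/ and viewed, about 12 in all and at most 16, crops included, and the job is handed in when it is done.

Besides the shell and the picture viewer there is one more tool, called by a JSON object that holds its "fn" and its "kwargs", one argument or row to a line. play_rows: Moves the arm, as the interface text tells. Its arguments: {"type":"object","properties":{"moves":{"type":"array"},"squeeze":{"type":"number"}},"required":["moves"]}

```bash
mkdir -p pics; ls
python3 - <<'E'
from rig import *
import cv2
s=sense();print({k:s[k] for k in('clock','eef_pos','tcp_rot','contact_force','opening')})
for n in('side','top'):
    f=grab_frame(n);cv2.imwrite(f'pics/{n}0.png',f['pixels'][:,:,::-1]);print(n,f['intrinsics'],f['R'],f['t'])
E
```

```text
pics
{'clock': 0.0, 'eef_pos': array([227.43995955, 581.64290209, 230.55858426]), 'tcp_rot': array([-3.14023692e+00, -2.65842539e-05,  2.76882267e+00]), 'contact_force': array([ 0.14048509,  0.21250918, -0.20941038]), 'opening': 0.9972673117562508}
side [[443.64050692   0.         317.81608964]
 [  0.         443.64050692 234.35779537]
 [  0.           0.           1.        ]] [[ 0.99185576 -0.12667585 -0.01324312]
 [-0.07981176 -0.53712917 -0.83971563]
 [ 0.09925842  0.83393374 -0.54286488]] [-484.97378674  111.9860122  1300.97935008]
top [[565.94244814   0.         333.06865552]
 [  0.         565.94244814 244.88639552]
 [  0.           0.           1.        ]] [[-0.01991204 -0.99976998  0.00796834]
 [-0.99522918  0.01905897 -0.09568504]
 [ 0.09551116 -0.0098356  -0.99537977]] [  17.47631411  487.54024862 1650.64245454]
```

View pics/top0.png

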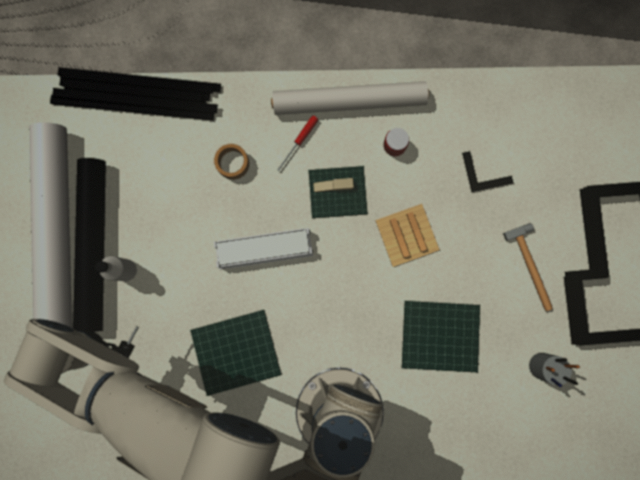

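View pics/side0.png

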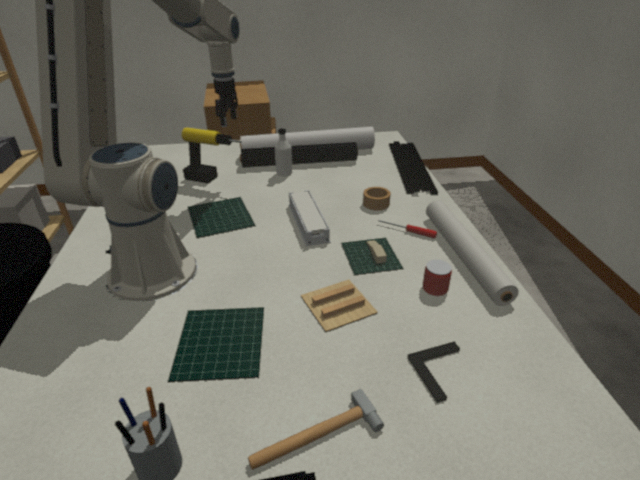

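The top view shows the can at (265,248), the wedge on a mat at (338,190), the board at (408,236) and two larger mats at (237,350) and (441,336). Black lookalikes are the profiles at (135,92) and (90,245), the frame at (600,260) and the offcut at (485,178). The side view agrees: wedge at (377,252), can at (309,217), board at (339,302). Next I'll check the choice in a close crop.

```bash
cat > h.py <<'E'
from rig import *
import cv2, numpy as np
def ray(f,u,v,z):
    K,R,t=f['intrinsics'],f['R'],f['t']
    c=-R.T@t; d=R.T@np.linalg.solve(K,[u,v,1.])
    return (c+d*(z-c[2])/d[2])
def proj(f,X):
    p=f['intrinsics']@(f['R']@np.asarray(X,float)+f['t']);return p[:2]/p[2]
def tri(fs,ps):
    P=[f['intrinsics']@np.c_[f['R'],f['t']] for f in fs]
    X=cv2.triangulatePoints(P[0],P[1],np.float64(ps[0]).reshape(2,1),np.float64(ps[1]).reshape(2,1))[:,0]
    return X[:3]/X[3]
def crop(f,n,x,y,w,h,k):
    im=f['pixels'][y:y+h,x:x+w,::-1]
    cv2.imwrite(f'pics/{n}.png',cv2.resize(im,None,fx=k,fy=k,interpolation=cv2.INTER_CUBIC))
def rect(f,mask,z,mina=60):
    """blobs -> min-area rect in world at plane z: centre,size,yaw of long side"""
    out=[]
    for c in cv2.findContours(mask.astype(np.uint8),cv2.RETR_EXTERNAL,cv2.CHAIN_APPROX_NONE)[0]:
        if cv2.contourArea(c)<mina: continue
        w=np.float32([ray(f,*p[0],z)[:2] for p in c])
        (cx,cy),(a,b),an=cv2.minAreaRect(w)
        if a<b: a,b,an=b,a,an+90
        px=c[:,0].mean(0)
        out.append((px.round(),[round(cx,1),round(cy,1)],[round(a,1),round(b,1)],round((an+90)%180-90,2)))
    return out
E
python3 - <<'E'
from h import *
t=grab_frame('top');s=grab_frame('side')
crop(t,'c1',205,155,240,120,3.33)
hsv=cv2.cvtColor(t['pixels'],cv2.COLOR_RGB2HSV)
for p in[(320,205),(320,186),(343,184),(265,250),(245,252),(150,250),(300,240),(312,238),(390,230),(400,236),(408,236),(240,350)]: print(p,t['pixels'][p[1],p[0]],hsv[p[1],p[0]])
E
```

```text
(320, 205) [42 54 46] [70 57 54]
(320, 186) [161 149 115] [ 22  73 161]
(343, 184) [150 138 106] [ 22  75 150]
(265, 250) [168 173 163] [ 45  15 173]
(245, 252) [169 172 163] [ 40  13 172]
(150, 250) [166 168 149] [ 33  29 168]
(300, 240) [169 173 164] [ 43  13 173]
(312, 238) [92 92 80] [30 33 92]
(390, 230) [162 134  86] [ 19 120 162]
(400, 236) [161 119  72] [ 16 141 161]
(408, 236) [167 144  91] [ 21 116 167]
(240, 350) [45 62 52] [72 70 62]
```

View pics/c1.png

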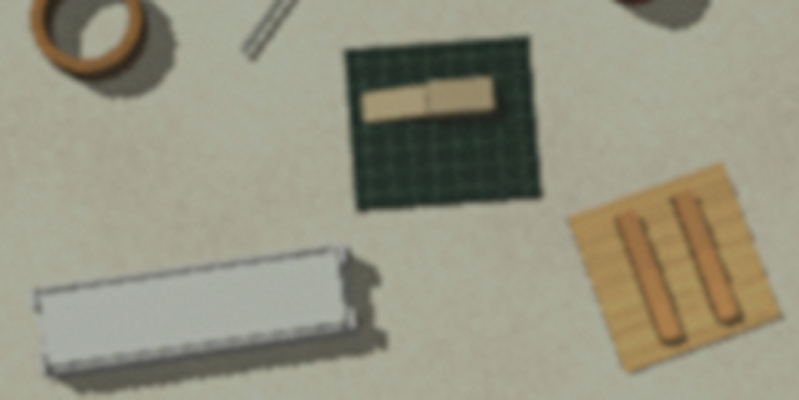

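The crop (3.33x, offset 205,155) shows the wedge with its grip at crop (460,95) and its blade pointing left (+y), tip at (362,107). The can's face is seated, and the board's bearers are at (650,278) and (706,258). Next I'll measure these.

```bash
cat > m.py <<'E'
from h import *
t=grab_frame('top');s=grab_frame('side')
def up(f,k=4):
    g=dict(f);g['pixels']=cv2.resize(f['pixels'],None,fx=k,fy=k,interpolation=cv2.INTER_CUBIC)
    K=f['intrinsics'].copy();K[:2]*=k;K[:2,2]+=(k-1)/2;g['intrinsics']=K;return g
T=up(t);S=up(s)
def hs(F):return cv2.cvtColor(F['pixels'],cv2.COLOR_RGB2HSV).astype(int)
E
python3 - <<'E'
from m import *
h=hs(T);H,Sa,V=h[...,0],h[...,1],h[...,2]
yy,xx=np.mgrid[:V.shape[0],:V.shape[1]]/4
def win(a,b,c,d):return (xx>a)&(xx<b)&(yy>c)&(yy<d)
print('mats');[print(r) for r in rect(T,(V<110)&(H>50)&(H<95)&win(180,500,150,400),3,8000)]
print('board');[print(r) for r in rect(T,(Sa>75)&win(370,450,200,270),6,8000)]
print('bearer');[print(r) for r in rect(T,(H<=18)&(Sa>110)&win(370,450,200,270),24,500)]
print('wedge');[print(r) for r in rect(T,(V>105)&(Sa>45)&win(310,362,172,196),20,500)]
print('face');[print(r) for r in rect(T,(Sa<21)&(V>140)&win(205,325,222,280),52,3000)]
print('can');[print(r) for r in rect(T,((Sa<21)|(V<70))&win(205,316,222,275),52,3000)]
E
```

```text
mats
(array([ 941., 1413.]), [178.7, 301.7], [225.2, 197.4], -75.66)
(array([1764., 1347.]), [213.5, -304.3], [223.2, 196.7], 85.56)
(array([1351.,  768.]), [651.2, -8.2], [166.7, 147.1], -86.76)
board
(array([1630.,  941.]), [515.6, -214.4], [151.0, 150.6], 18.59)
bearer
(array([1601.,  951.]), [504.9, -191.2], [136.4, 56.6], 12.04)
(array([1669.,  916.]), [520.6, -234.5], [136.7, 68.8], 3.86)
wedge
(array([1334.,  739.]), [670.9, 4.9], [117.8, 30.4], -84.87)
face
(array([1036.,  987.]), [484.3, 213.1], [282.0, 79.2], -82.13)
can
(array([1054.,  996.]), [479.0, 212.4], [282.5, 87.0], -82.81)
```

```bash
cat > ov.py <<'E'
from m import *
def box(F,c,yaw,x0,x1,y0,y1,z,col=(255,0,0)):
    a=np.radians(yaw);R=np.array([[np.cos(a),-np.sin(a)],[np.sin(a),np.cos(a)]])
    P=[proj(F,[*(R@p+c),z]) for p in np.array([[x0,y0],[x1,y0],[x1,y1],[x0,y1]],float)]
    cv2.polylines(F['pixels'],[np.int32(np.round(P))],True,col,1)
E
python3 - <<'E'
from ov import *
h=hs(T);H,Sa,V=h[...,0],h[...,1],h[...,2]
yy,xx=np.mgrid[:V.shape[0],:V.shape[1]]/4
def win(a,b,c,d):return (xx>a)&(xx<b)&(yy>c)&(yy<d)
for th in(15,16,17):
  print('bearer',th);[print(r) for r in rect(T,(H<=th)&(Sa>115)&win(385,430,215,255),24,500)]
can=[485,213];cy=97.87
w=np.array([670.9,4.9]);wy=95.13;d=np.array([np.cos(np.radians(wy)),np.sin(np.radians(wy))]);wo=w-29*d;print(wo)
bd=[515.6,-214.4]
for F in(T,S):
    F['pixels']=F['pixels'].copy()
    box(F,can,cy,-139,139,-38,38,52);box(F,can,cy,-139,139,-38,38,0,(255,255,0))
    box(F,wo,wy,-30,30,-15,15,29);box(F,wo,wy,30,88,-13,13,3,(0,0,255))
    for s_ in(-27,27): box(F,bd,18.6,-60,60,s_-9,s_+9,24,(0,0,255))
    box(F,bd,18.6,-75,75,-75,75,6)
a=T['pixels'][680:1080,820:1780];b=S['pixels'][720:1340,1120:1640]
im=np.zeros((600,800,3),np.uint8)
im[:333,:800]=cv2.resize(a,(800,333),interpolation=cv2.INTER_AREA)
im[340:600,0:800]=cv2.resize(S['pixels'][740:1090,1120:1640][:, :],(386,260)).repeat(1,0)[:, :386] if 0 else 0
cv2.imwrite('pics/o1.png',im[:333,:,::-1]);cv2.imwrite('pics/o2.png',cv2.resize(b,None,fx=.95,fy=.95)[:,:,::-1])
E
```

```text
bearer 15
bearer 16
(array([1598.,  948.]), [508.5, -188.4], [117.7, 21.0], 19.09)
(array([1669.,  932.]), [520.7, -240.8], [117.3, 21.3], 19.15)
bearer 17
(array([1598.,  947.]), [508.8, -188.5], [119.5, 25.2], 19.5)
(array([1669.,  933.]), [519.9, -241.8], [120.3, 25.5], 18.91)
[673.49305851 -23.98383713]
```

View pics/o1.png

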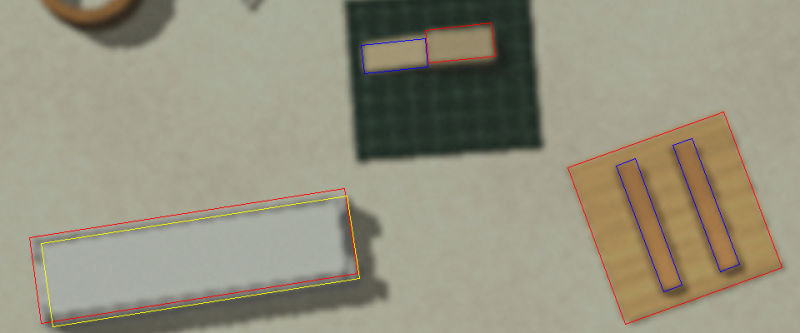

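View pics/o2.png

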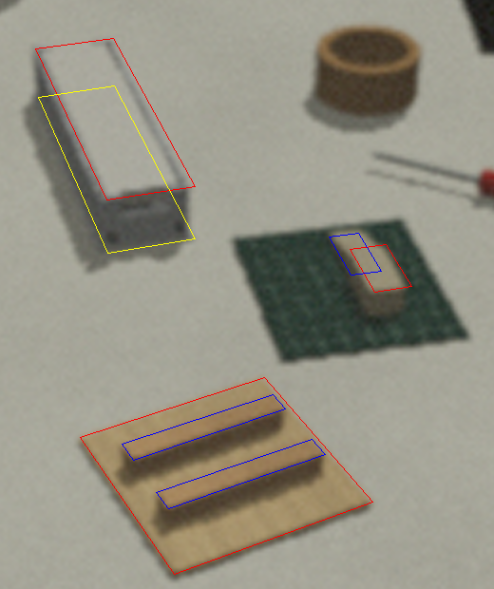

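The board and bearer outlines fit in both views. The wedge box is about 2 mm off. The can outline runs a few mm too far at its left end (top view, (30,238)) and along its +x long side. I'll refine both with intensity profiles.

Run:
```python
from m import *
def prof(f,c,yaw,pts,z):
    a=np.radians(yaw);R=np.array([[np.cos(a),-np.sin(a)],[np.sin(a),np.cos(a)]])
    uv=np.float32([proj(f,[*(R@p+c),z]) for p in pts])
    g=cv2.cvtColor(f['pixels'],cv2.COLOR_RGB2GRAY)
    return cv2.remap(g,uv[None,:,0],uv[None,:,1],cv2.INTER_CUBIC)[0]
c=np.array([485,213.]);r=np.arange(-50,51,2.)
print('y   ',r.astype(int).tolist())
for n,f in(('top',t),('side',s)):
    for x0 in(-80,-40,0,40,80): print(n,x0,prof(f,c,97.87,np.c_[np.full(r.size,x0),r],52).tolist())
for e in(-1,1):
    r=e*np.arange(120,156,2.);print('x',r.astype(int).tolist())
    for n,f in(('top',t),('side',s)):
        for y0 in(-29,0,29): print(n,y0,prof(f,c,97.87,np.c_[r,np.full(r.size,y0)],52).tolist())
```

```text
y    [-50, -48, -46, -44, -42, -40, -38, -36, -34, -32, -30, -28, -26, -24, -22, -20, -18, -16, -14, -12, -10, -8, -6, -4, -2, 0, 2, 4, 6, 8, 10, 12, 14, 16, 18, 20, 22, 24, 26, 28, 30, 32, 34, 36, 38, 40, 42, 44, 46, 48, 50]
top -80 [166, 166, 166, 166, 166, 167, 167, 165, 153, 139, 130, 136, 152, 164, 170, 170, 171, 171, 170, 170, 169, 170, 171, 170, 169, 170, 170, 170, 170, 170, 170, 170, 169, 170, 170, 170, 170, 171, 171, 171, 169, 162, 151, 142, 139, 126, 106, 90, 83, 85, 91]
top -40 [163, 163, 164, 165, 166, 166, 165, 160, 148, 136, 132, 142, 157, 166, 169, 171, 171, 170, 169, 170, 170, 171, 171, 170, 170, 170, 171, 170, 169, 170, 170, 170, 172, 170, 169, 170, 171, 171, 170, 171, 169, 163, 152, 141, 134, 120, 100, 85, 82, 86, 90]
top 0 [164, 163, 164, 164, 165, 166, 163, 156, 143, 132, 134, 147, 161, 169, 170, 170, 170, 170, 169, 169, 171, 170, 169, 170, 170, 170, 171, 170, 169, 171, 171, 169, 169, 171, 171, 169, 170, 170, 171, 172, 168, 159, 149, 141, 132, 121, 100, 84, 83, 87, 91]
top 40 [167, 168, 168, 166, 165, 166, 165, 158, 145, 132, 133, 147, 161, 169, 170, 170, 170, 171
[... 2374 characters left out ...]
 76, 71, 68, 69]
x [120, 122, 124, 126, 128, 130, 132, 134, 136, 138, 140, 142, 144, 146, 148, 150, 152, 154]
top -29 [143, 143, 145, 148, 148, 143, 137, 139, 150, 162, 167, 167, 167, 169, 168, 167, 166, 167]
top 0 [171, 170, 170, 171, 171, 168, 168, 168, 167, 166, 166, 167, 167, 167, 168, 169, 168, 166]
top 29 [167, 166, 166, 164, 157, 142, 131, 134, 147, 159, 164, 165, 165, 166, 167, 167, 167, 165]
side -29 [134, 133, 131, 130, 129, 131, 134, 139, 144, 149, 154, 158, 162, 164, 166, 167, 168, 168]
side 0 [168, 167, 166, 165, 165, 165, 165, 166, 167, 167, 167, 166, 165, 164, 164, 164, 164, 165]
side 29 [166, 165, 163, 158, 153, 149, 146, 146, 148, 150, 152, 155, 157, 159, 161, 163, 163, 163]
```

```bash
cat > p.py <<'E'
import sys,numpy as np
from rig import sense
from scipy.spatial.transform import Rotation as Ro
def plan(x,y,z,yaw):
    s=sense();p=s['eef_pos'];a=np.radians(yaw);R=Ro.from_euler('xyz',s['tcp_rot'])
    Rt=Ro.from_euler('xyz',[np.pi,0,a]); rv=(R.inv()*Rt).as_rotvec()
    d=Rt.inv().apply(np.array([x,y,z])-p)/1000
    print('t',round(float(s['clock']),1),'pos',p.round(1),'yaw',round(np.degrees(s['tcp_rot'][2]),1),'F',s['contact_force'].round(1),'op',round(float(s['opening']),3))
    print(' turn',rv.round(3),'then shift',d.round(4),'rows@40mm',np.abs(d).max()/.04)
if __name__=='__main__':
    a=list(map(float,sys.argv[1:]))
    for i in range(0,len(a),4): plan(*a[i:i+4])
E
python3 p.py 671.5 -24 150 95.1
```

```text
t 0.5 pos [227.6 582.1 231.2] yaw 158.6 F [-0.8 -0.4  0.3] op 1.0
 turn [-0.     0.     1.109] then shift [-0.6431  0.3883  0.0812] rows@40mm 16.078209699784505
```

{"fn": "play_rows", "kwargs": {
  "moves": [
    [[0,0,0],[0,0,0.1386],100],
    [[0,0,0],[0,0,0.1386],100],
    [[0,0,0],[0,0,0.1386],100],
    [[0,0,0],[0,0,0.1386],100],
    [[0,0,0],[0,0,0.1386],100],
    [[0,0,0],[0,0,0.1386],100],
    [[0,0,0],[0,0,0.1386],100],
    [[0,0,0],[0,0,0.1386],100]
  ]
}}

```text
clock: 1.3
eef_pos: [227.6, 582.1, 231.3]
tcp_rot: [3.142, -0.0, 1.654]
contact_force: [-0.1, 0.6, -0.1]
opening: 1.0
```

{"fn": "play_rows", "kwargs": {
  "moves": [
    [[-0.0402,0.0243,0.0051],[0,0,0],100],
    [[-0.0402,0.0243,0.0051],[0,0,0],100],
    [[-0.0402,0.0243,0.0051],[0,0,0],100],
    [[-0.0402,0.0243,0.0051],[0,0,0],100],
    [[-0.0402,0.0243,0.0051],[0,0,0],100],
    [[-0.0402,0.0243,0.0051],[0,0,0],100],
    [[-0.0402,0.0243,0.0051],[0,0,0],100],
    [[-0.0402,0.0243,0.0051],[0,0,0],100],
    [[-0.0402,0.0243,0.0051],[0,0,0],100],
    [[-0.0402,0.0243,0.0051],[0,0,0],100],
    [[-0.0402,0.0243,0.0051],[0,0,0],100],
    [[-0.0402,0.0243,0.0051],[0,0,0],100],
    [[-0.0402,0.0243,0.0051],[0,0,0],100],
    [[-0.0402,0.0243,0.0051],[0,0,0],100],
    [[-0.0402,0.0243,0.0051],[0,0,0],100],
    [[-0.0402,0.0243,0.0051],[0,0,0],100],
    [[0,0,0],[0,0,0],100]
  ]
}}

```text
clock: 3.0
eef_pos: [674.9, -28.7, 149.0]
tcp_rot: [3.14, 0.002, 1.656]
contact_force: [-0.5, 1.0, 0.5]
opening: 1.002
```

```bash
python3 p.py 671.5 -24 7 95.1
python3 - <<'E'
from m import *
h=hs(S);crop(s,'s_w',325,220,110,80,5)
E
```

```text
t 3.0 pos [674.9 -28.7 149. ] yaw 94.9 F [-0.5  1.   0.5] op 1.002
 turn [ 0.002  0.002 -0.003] then shift [ 0.005 -0.003  0.142] rows@40mm 3.549061294296399
```

View pics/s_w.png

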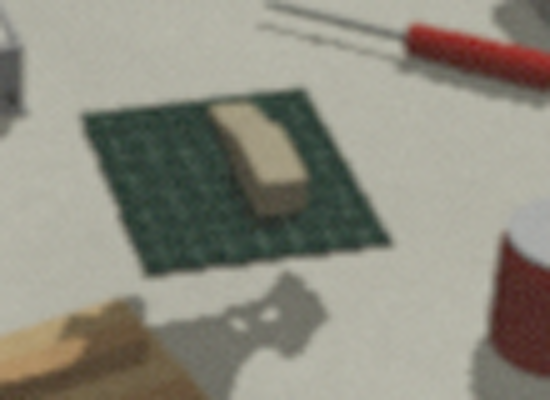

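The crop shows the wedge undisturbed on the mat: rear top edge from crop (257,187) to (306,180), tip edge at (212..250,105).

```bash
python3 - <<'E'
from m import *
f=lambda u,v,z:ray(s,325+(u-2)/5,220+(v-2)/5,z).round(1)
print('rear',f(257,187,29),f(306,180,29),'tip',f(212,108,5),f(250,103,5))
E
python3 p.py 671.5 -24 7 95.1
```

```text
rear [654.1 -57.8  29. ] [684.3 -55.1  29. ] tip [655.2  62.7   5. ] [680.5  64.7   5. ]
t 3.2 pos [671.6 -23.3 149.5] yaw 95.1 F [-0.  -0.8  0.4] op 0.998
 turn [-0.001 -0.     0.   ] then shift [-6.000e-04 -1.000e-04  1.425e-01] rows@40mm 3.5637255469366727
```

{"fn": "play_rows", "kwargs": {
  "moves": [
    [[-0.0008,0,0.036],[0,0,0],100],
    [[0,0,0.036],[0,0,0],100],
    [[0,0,0.036],[0,0,0],100],
    [[0,0,0.025],[0,0,0],100],
    [[0,0,0.01],[0,0,0],100],
    [[0,0,0],[0,0,0],30],
    [[0,0,0],[0,0,0],20],
    [[0,0,0],[0,0,0],20],
    [[0,0,0],[0,0,0],20],
    [[0,0,0],[0,0,0],20],
    [[0,0,0],[0,0,0],20],
    [[0,0,0],[0,0,0],20]
  ],
  "squeeze": 80
}}

```text
clock: 4.4
eef_pos: [673.6, -24.8, 8.6]
tcp_rot: [3.139, 0.0, 1.66]
contact_force: [-0.7, 1.7, 8.3]
opening: 0.33
```

```bash
python3 p.py 671.5 -24 7 95.1
```

```text
t 4.4 pos [673.6 -24.8   8.6] yaw 95.1 F [-0.7  1.7  8.3] op 0.33
 turn [0.003 0.    0.   ] then shift [ 0.001  -0.0021  0.0016] rows@40mm 0.05169716684749106
```

{"fn": "play_rows", "kwargs": {
  "moves": [
    [[0,0,-0.02],[0,0,0],20],
    [[0,0,-0.03],[0,0,0],20],
    [[0,0,-0.03],[0,0,0],20],
    [[0,0,0],[0,0,0],20],
    [[0,0,0],[0,0,0],20]
  ]
}}

```text
clock: 4.9
eef_pos: [672.8, -24.8, 87.9]
tcp_rot: [3.139, 0.0, 1.66]
contact_force: [-0.5, -0.2, -2.1]
opening: 0.332
```

```bash
python3 p.py 512.5 -27.5 88 97.2;python3 p.py 512.5 -27.5 88 97.2
python3 - <<'E'
from m import *
crop(t,'t_h',280,165,120,90,6)
E
```

```text
t 4.9 pos [672.8 -24.8  87.9] yaw 95.1 F [-0.5 -0.2 -2.1] op 0.332
 turn [ 0.002  0.    -0.037] then shift [ 1.750e-02 -1.594e-01 -1.000e-04] rows@40mm 3.9850264572647474
t 4.9 pos [672.8 -24.8  87.9] yaw 95.1 F [-0.5 -0.2 -2.1] op 0.332
 turn [ 0.002  0.    -0.037] then shift [ 1.750e-02 -1.594e-01 -1.000e-04] rows@40mm 3.9850264572647474
```

{"fn": "play_rows", "kwargs": {
  "moves": [
    [[0,0,0],[0.002,0,-0.037],20],
    [[0.0044,-0.0398,0],[0,0,0],20],
    [[0.0044,-0.0398,0],[0,0,0],20],
    [[0.0044,-0.0398,0],[0,0,0],20],
    [[0.0044,-0.0398,0],[0,0,0],20],
    [[0,0,0.026],[0,0,0],20],
    [[0,0,0.02],[0,0,0],20],
    [[0,0,0],[0,0,0],20],
    [[0,0,0],[0,0,0],20],
    [[0,0,0],[0,0,0],20]
  ]
}}

```text
clock: 6.0
eef_pos: [512.5, -27.3, 41.4]
tcp_rot: [-3.14, 0.0, 1.697]
contact_force: [-0.0, -0.5, -1.0]
opening: 0.33
```

```bash
python3 - <<'E'
from m import *
a=cv2.resize(t['pixels'][195:285,260:380],(800,600),interpolation=cv2.INTER_CUBIC)
b=cv2.resize(s['pixels'][190:280,290:410],(800,600),interpolation=cv2.INTER_CUBIC)
im=np.hstack([cv2.resize(a,(400,300)),cv2.resize(b,(400,300))])
cv2.imwrite('pics/ins1.png',im[:,:,::-1])
E
python3 p.py 512.5 -27.5 35.8 97.2
```

```text
t 6.1 pos [512.7 -27.3  41.7] yaw 97.2 F [ 0.   0.2 -1.1] op 0.33
 turn [-0.001  0.     0.001] then shift [-0.0001 -0.0002  0.0059] rows@40mm 0.14652060168602254
```

View pics/ins1.png

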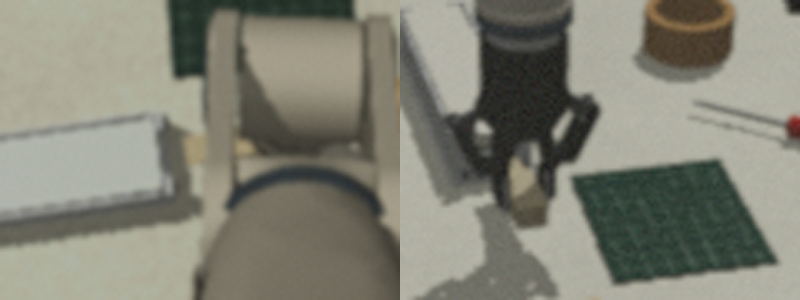

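The left half shows the blade tip at (187,150) in line with the can's notch at (165,150). The right half shows the wedge level in the jaws.

{"fn": "play_rows", "kwargs": {
  "moves": [
    [[0,0,0.0055],[0,0,0],20],
    [[0,0,0],[0,0,0],20],
    [[0.014,0,0],[0,0,0],20],
    [[0.012,0,0],[0,0,0],20],
    [[0,0,0],[0,0,0],20],
    [[0,0,0],[0,0,0],20]
  ]
}}

```text
clock: 6.7
eef_pos: [508.7, -0.8, 35.6]
tcp_rot: [-3.14, -0.0, 1.698]
contact_force: [-0.0, 0.1, -0.3]
opening: 0.331
```

{"fn": "play_rows", "kwargs": {
  "moves": [
    [[0.003,0,0],[0,0,0],20],
    [[0,0,0],[0,0,0],20]
  ]
}}

```text
clock: 6.9
eef_pos: [508.4, 1.6, 35.6]
tcp_rot: [-3.14, -0.0, 1.697]
contact_force: [0.5, -0.3, -0.7]
opening: 0.337
```

{"fn": "play_rows", "kwargs": {
  "moves": [
    [[0.003,0,0],[0,0,0],20],
    [[0,0,0],[0,0,0],20]
  ]
}}

```text
clock: 7.1
eef_pos: [507.9, 4.5, 35.5]
tcp_rot: [-3.139, -0.0, 1.697]
contact_force: [-0.2, 0.9, -0.6]
opening: 0.343
```

{"fn": "play_rows", "kwargs": {
  "moves": [
    [[0.003,0,0],[0,0,0],20],
    [[0,0,0],[0,0,0],20]
  ]
}}

```text
clock: 7.3
eef_pos: [507.8, 7.2, 35.6]
tcp_rot: [-3.14, 0.001, 1.697]
contact_force: [0.9, -3.8, 0.9]
opening: 0.33
```

{"fn": "play_rows", "kwargs": {
  "moves": [
    [[0.003,0,0],[0,0,0],20],
    [[0,0,0],[0,0,0],20]
  ]
}}

```text
clock: 7.5
eef_pos: [507.7, 9.9, 35.7]
tcp_rot: [-3.14, 0.001, 1.697]
contact_force: [0.5, -5.9, 0.3]
opening: 0.336
```

{"fn": "play_rows", "kwargs": {
  "moves": [
    [[0.003,0,0],[0,0,0],20],
    [[0.003,0,0],[0,0,0],20],
    [[0.003,0,0],[0,0,0],20],
    [[0.003,0,0],[0,0,0],20],
    [[0.002,0,0],[0,0,0],20],
    [[0,0,0],[0,0,0],20],
    [[0,0,0],[0,0,0],20]
  ]
}}

```text
clock: 8.2
eef_pos: [506.0, 23.6, 35.7]
tcp_rot: [-3.141, 0.001, 1.697]
contact_force: [1.1, -7.3, 0.8]
opening: 0.331
```

```bash
python3 - <<'E'
from m import *
b=cv2.resize(s['pixels'][180:270,280:400],(800,600),interpolation=cv2.INTER_CUBIC)
cv2.imwrite('pics/ins2.png',b[:,:,::-1])
E
python3 p.py 512.5 -27.5 35.8 97.2
```

```text
t 8.3 pos [506.   23.6  35.7] yaw 97.3 F [ 1.2 -6.8 -0.7] op 0.333
 turn [-0.001  0.001  0.001] then shift [-0.0515  0.0001 -0.0001] rows@40mm 1.2879733891728475
```

View pics/ins2.png

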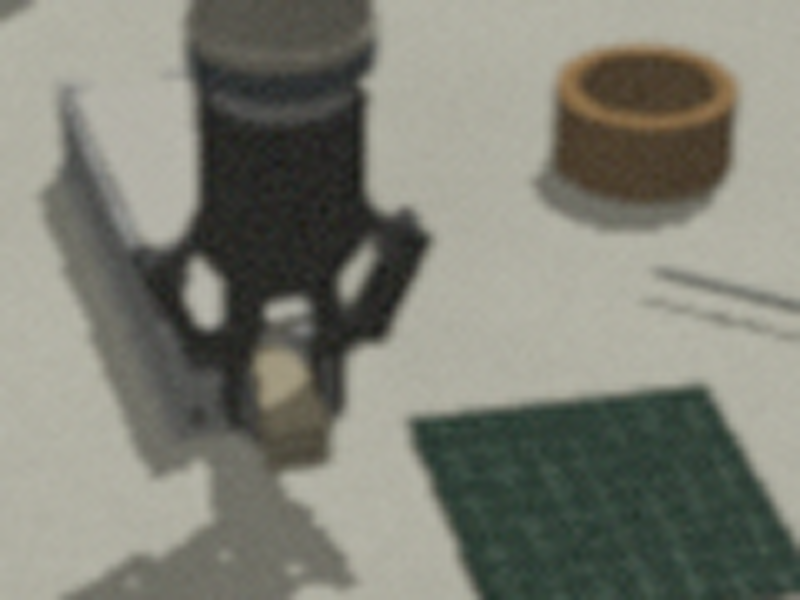

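The picture shows the wedge in the notch with the gripper just in front of the can end at about (290,400). The push of 7 to 8 N matches prising. Now I'll go to the other end.

{"fn": "play_rows", "kwargs": {
  "moves": [
    [[-0.02,0,0],[0,0,0],20],
    [[-0.025,0,0],[0,0,0],20],
    [[-0.02,0,0],[0,0,0],20],
    [[0,0,-0.035],[0,0,0],20],
    [[0,0,-0.035],[0,0,0],20],
    [[0,0,0],[0,0,-0.1496],20],
    [[0,0,0],[0,0,-0.1496],20],
    [[0,0,0],[0,0,-0.1496],20],
    [[0,0,0],[0,0,-0.1496],20],
    [[0,0,0],[0,0,-0.1496],20],
    [[0,0,0],[0,0,-0.1496],20],
    [[0,0,0],[0,0,-0.1496],20],
    [[0,0,0],[0,0,-0.1496],20],
    [[0,0,0],[0,0,-0.1496],20],
    [[0,0,0],[0,0,-0.1496],20]
  ]
}}

```text
clock: 9.8
eef_pos: [513.6, -40.0, 105.4]
tcp_rot: [3.141, -0.002, -3.084]
contact_force: [-0.9, -0.1, -0.1]
opening: 0.332
```

```bash
python3 p.py 451.9 452.7 106 -82.8; python3 -c "
from rig import sense;print(sense()['qpos'])"
```

```text
t 9.8 pos [513.6 -40.  105.4] yaw -176.7 F [-0.9 -0.1 -0.1] op 0.332
 turn [ 0.002 -0.002 -1.639] then shift [-0.4965 -0.0006 -0.0006] rows@40mm 12.413451181059006
[-8.05696674e-02  3.48895602e-01  1.97207380e+00 -1.16847193e-04
  8.22998749e-01 -1.70867503e+00]
```

{"fn": "play_rows", "kwargs": {
  "moves": [
    [[0.0025,0.0381,0],[0,0,0],20],
    [[0.0025,0.0381,0],[0,0,0],20],
    [[0.0025,0.0381,0],[0,0,0],20],
    [[0.0025,0.0381,0],[0,0,0],20],
    [[0.0025,0.0381,0],[0,0,0],20],
    [[0.0025,0.0381,0],[0,0,0],20],
    [[0.0025,0.0381,0],[0,0,0],20],
    [[0.0025,0.0381,0],[0,0,0],20],
    [[0.0025,0.0381,0],[0,0,0],20],
    [[0.0025,0.0381,0],[0,0,0],20],
    [[0.0025,0.0381,0],[0,0,0],20],
    [[0.0025,0.0381,0],[0,0,0],20],
    [[0.0025,0.0381,0],[0,0,0],20]
  ]
}}

```text
clock: 11.1
eef_pos: [455.1, 454.3, 105.3]
tcp_rot: [-3.141, -0.003, -3.09]
contact_force: [1.2, 0.2, -1.5]
opening: 0.331
```

{"fn": "play_rows", "kwargs": {
  "moves": [
    [[0,0,0],[0,0,-0.149],20],
    [[0,0,0],[0,0,-0.149],20],
    [[0,0,0],[0,0,-0.149],20],
    [[0,0,0],[0,0,-0.149],20],
    [[0,0,0],[0,0,-0.149],20],
    [[0,0,0],[0,0,-0.149],20],
    [[0,0,0],[0,0,-0.149],20],
    [[0,0,0],[0,0,-0.149],20],
    [[0,0,0],[0,0,-0.149],20],
    [[0,0,0],[0,0,-0.149],20],
    [[0,0,0],[0,0,-0.149],20],
    [[0,0,0],[0,0,0],20]
  ]
}}

```text
clock: 12.3
eef_pos: [455.6, 452.7, 105.3]
tcp_rot: [3.139, -0.0, -1.449]
contact_force: [-0.7, 0.3, -0.4]
opening: 0.329
```

```bash
python3 p.py 451.9 452.7 35.7 -82.8
python3 - <<'E'
from m import *
a=cv2.resize(t['pixels'][200:290,160:320],(800,450),interpolation=cv2.INTER_CUBIC)
cv2.imwrite('pics/ins3.png',a[:,:,::-1])
print(sense()['qpos'][5])
E
```

```text
t 12.3 pos [455.6 452.7 105.3] yaw -83.0 F [-0.7  0.3 -0.4] op 0.329
 turn [ 0.003 -0.    -0.004] then shift [-0.0005  0.0036  0.0696] rows@40mm 1.7388417973674506
-2.478629449349747
```

View pics/ins3.png

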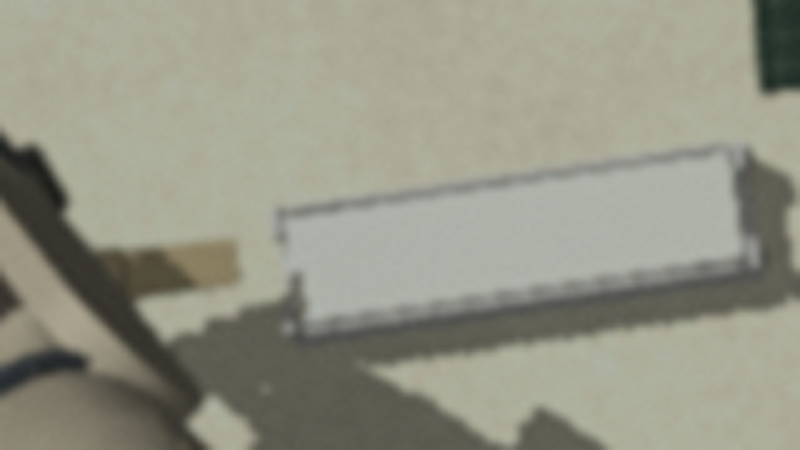

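The top view shows the wedge tip at (237,262), in line with the notch in the can's left end at (290,270). The right end is visibly prised.

{"fn": "play_rows", "kwargs": {
  "moves": [
    [[-0.0005,0.0036,0.03],[0,0,-0.004],20],
    [[0,0,0.03],[0,0,0],20],
    [[0,0,0.0095],[0,0,0],20],
    [[0,0,0],[0,0,0],20],
    [[0,0,0],[0,0,0],20],
    [[0.014,0,0],[0,0,0],20],
    [[0.014,0,0],[0,0,0],20],
    [[0,0,0],[0,0,0],20],
    [[0,0,0],[0,0,0],20]
  ]
}}

```text
clock: 13.3
eef_pos: [455.7, 424.2, 36.3]
tcp_rot: [3.139, -0.0, -1.449]
contact_force: [-0.1, 0.4, -2.4]
opening: 0.333
```

{"fn": "play_rows", "kwargs": {
  "moves": [
    [[0.003,0,0],[0,0,0],20],
    [[0,0,0],[0,0,0],20]
  ]
}}

```text
clock: 13.5
eef_pos: [456.2, 422.3, 36.2]
tcp_rot: [3.14, 0.001, -1.447]
contact_force: [-0.1, 1.4, -4.1]
opening: 0.332
```

{"fn": "play_rows", "kwargs": {
  "moves": [
    [[0.003,0,0],[0,0,0],20],
    [[0,0,0],[0,0,0],20]
  ]
}}

```text
clock: 13.7
eef_pos: [456.8, 420.5, 36.4]
tcp_rot: [3.141, 0.002, -1.447]
contact_force: [-0.4, 6.0, -4.5]
opening: 0.33
```

{"fn": "play_rows", "kwargs": {
  "moves": [
    [[0.003,0,0],[0,0,0],20],
    [[0,0,0],[0,0,0],20]
  ]
}}

```text
clock: 13.9
eef_pos: [457.2, 417.7, 36.4]
tcp_rot: [3.141, 0.002, -1.447]
contact_force: [-0.8, 7.2, -4.9]
opening: 0.332
```

```bash
python3 p.py 460.4 384.9 35.7 -82.8
```

```text
t 13.9 pos [457.2 417.7  36.4] yaw -82.9 F [-0.8  7.2 -4.9] op 0.332
 turn [ 0.     0.002 -0.002] then shift [0.033  0.0009 0.0007] rows@40mm 0.8240042866885671
```

{"fn": "play_rows", "kwargs": {
  "moves": [
    [[0.003,0,0.0006],[0,0,0],20],
    [[0.003,0,0],[0,0,0],20],
    [[0.003,0,0],[0,0,0],20],
    [[0.003,0,0],[0,0,0],20],
    [[0.003,0,0],[0,0,0],20],
    [[0,0,0],[0,0,0],20],
    [[0,0,0],[0,0,0],20]
  ]
}}

```text
clock: 14.6
eef_pos: [459.2, 402.9, 36.0]
tcp_rot: [-3.142, 0.002, -1.447]
contact_force: [-0.8, 5.7, -3.0]
opening: 0.328
```

{"fn": "play_rows", "kwargs": {
  "moves": [
    [[0.003,0,0],[0,0,0],20],
    [[0.003,0,0],[0,0,0],20],
    [[0.003,0,0],[0,0,0],20],
    [[0.003,0,0],[0,0,0],20],
    [[0.003,0,0],[0,0,0],20],
    [[0,0,0],[0,0,0],20],
    [[0,0,0],[0,0,0],20]
  ]
}}

```text
clock: 15.3
eef_pos: [460.9, 387.7, 35.8]
tcp_rot: [3.141, 0.002, -1.447]
contact_force: [0.4, 6.0, -4.5]
opening: 0.33
```

```bash
python3 p.py 460.4 384.9 35.7 -82.8
python3 - <<'E'
from m import *
a=cv2.resize(t['pixels'][205:285,200:330],(800,492),interpolation=cv2.INTER_CUBIC)
b=cv2.resize(s['pixels'][180:255,280:340],(394,492),interpolation=cv2.INTER_CUBIC)
im=np.hstack([cv2.resize(a,(500,308)),cv2.resize(b,(300,375))[:308]])
cv2.imwrite('pics/ins4.png',im[:,:,::-1])
E
```

```text
t 15.3 pos [460.9 387.7  35.8] yaw -82.9 F [ 0.4  6.  -4.5] op 0.33
 turn [ 0.     0.002 -0.002] then shift [0.0028 0.0008 0.0001] rows@40mm 0.0691888160566552
```

View pics/ins4.png

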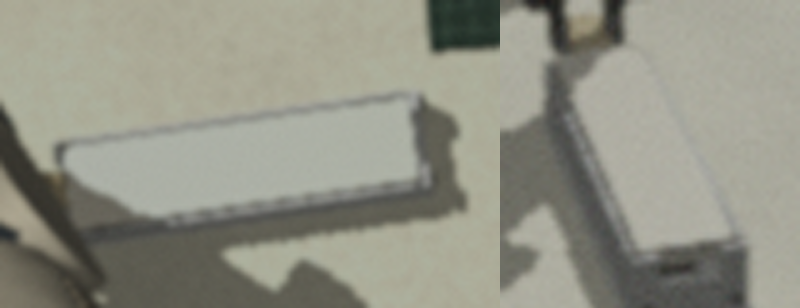

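The top half shows the face standing proud at both ends. The side half shows its end above the can rim at (690,245), with the wedge at the far end at (585,30). Now back to the first end.

{"fn": "play_rows", "kwargs": {
  "moves": [
    [[-0.022,0,0],[0,0,0],20],
    [[-0.022,0,0],[0,0,0],20],
    [[-0.022,0,0],[0,0,0],20],
    [[0,0,-0.035],[0,0,0],20],
    [[0,0,-0.035],[0,0,0],20],
    [[0,0,0],[0,0,0.1496],20],
    [[0,0,0],[0,0,0.1496],20],
    [[0,0,0],[0,0,0.1496],20],
    [[0,0,0],[0,0,0.1496],20],
    [[0,0,0],[0,0,0.1496],20],
    [[0,0,0],[0,0,0.1496],20],
    [[0,0,0],[0,0,0.1496],20],
    [[0,0,0],[0,0,0.1496],20],
    [[0,0,0],[0,0,0.1496],20],
    [[0,0,0],[0,0,0.1496],20],
    [[0,0,0],[0,0,0.1496],20],
    [[0,0,0],[0,0,0.1496],20],
    [[0,0,0],[0,0,0.1496],20],
    [[0,0,0],[0,0,0.1496],20]
  ]
}}

```text
clock: 17.3
eef_pos: [452.2, 452.7, 105.6]
tcp_rot: [-3.141, -0.002, 2.736]
contact_force: [-1.0, 0.4, -0.1]
opening: 0.33
```

{"fn": "play_rows", "kwargs": {
  "moves": [
    [[0,0,0],[0,0,0.1496],20],
    [[0,0,0],[0,0,0.1496],20],
    [[0,0,0],[0,0,0.1496],20],
    [[0,0,0],[0,0,0.1496],20],
    [[0,0,0],[0,0,0.1496],20],
    [[0,0,0],[0,0,0.1496],20],
    [[0,0,0],[0,0,0.1496],20],
    [[0,0,0],[0,0,0],20]
  ]
}}

```text
clock: 18.1
eef_pos: [452.2, 452.6, 105.5]
tcp_rot: [-3.14, 0.0, 1.693]
contact_force: [0.9, -0.2, -1.7]
opening: 0.335
```

```bash
python3 p.py 512.5 -27.5 105.5 97.2
```

```text
t 18.1 pos [452.2 452.6 105.5] yaw 97.0 F [ 0.9 -0.2 -1.7] op 0.335
 turn [-0.002  0.    -0.004] then shift [-4.839e-01 -3.000e-04  0.000e+00] rows@40mm 12.097537305451647
```

{"fn": "play_rows", "kwargs": {
  "moves": [
    [[-0.0372,0,0],[0,0,-0.004],20],
    [[-0.0372,0,0],[0,0,0],20],
    [[-0.0372,0,0],[0,0,0],20],
    [[-0.0372,0,0],[0,0,0],20],
    [[-0.0372,0,0],[0,0,0],20],
    [[-0.0372,0,0],[0,0,0],20],
    [[-0.0372,0,0],[0,0,0],20],
    [[-0.0372,0,0],[0,0,0],20],
    [[-0.0372,0,0],[0,0,0],20],
    [[-0.0372,0,0],[0,0,0],20],
    [[-0.0372,0,0],[0,0,0],20],
    [[-0.0372,0,0],[0,0,0],20],
    [[-0.0372,0,0],[0,0,0],20],
    [[0,0,0],[0,0,0],20],
    [[0,0,0.035],[0,0,0],20],
    [[0,0,0.035],[0,0,0],20],
    [[0,0,0],[0,0,0],20],
    [[0,0,0],[0,0,0],20]
  ]
}}

```text
clock: 19.9
eef_pos: [513.4, -27.2, 35.5]
tcp_rot: [-3.138, -0.0, 1.701]
contact_force: [0.3, 0.2, -0.3]
opening: 0.334
```

```bash
python3 p.py 503.8 42 35.7 97.2
```

```text
t 19.9 pos [513.4 -27.2  35.5] yaw 97.5 F [ 0.3  0.2 -0.3] op 0.334
 turn [-0.004 -0.     0.005] then shift [ 0.0699 -0.0008 -0.0002] rows@40mm 1.7470723908542807
```

{"fn": "play_rows", "kwargs": {
  "moves": [
    [[0.012,-0.0008,-0.0002],[-0.004,0,0.005],20],
    [[0.014,0,0],[0,0,0],20],
    [[0.012,0,0],[0,0,0],20],
    [[0,0,0],[0,0,0],20],
    [[0.003,0,0],[0,0,0],20],
    [[0.003,0,0],[0,0,0],20],
    [[0.003,0,0],[0,0,0],20],
    [[0.003,0,0],[0,0,0],20],
    [[0,0,0],[0,0,0],20],
    [[0,0,0],[0,0,0],20]
  ]
}}

```text
clock: 20.9
eef_pos: [507.0, 21.2, 35.7]
tcp_rot: [3.139, 0.001, 1.693]
contact_force: [0.3, -5.0, -0.0]
opening: 0.328
```

{"fn": "play_rows", "kwargs": {
  "moves": [
    [[0.003,0,0],[0,0,0],20],
    [[0.003,0,0],[0,0,0],20],
    [[0.003,0,0],[0,0,0],20],
    [[0.003,0,0],[0,0,0],20],
    [[0.003,0,0],[0,0,0],20],
    [[0.003,0,0],[0,0,0],20],
    [[0,0,0],[0,0,0],20],
    [[0,0,0],[0,0,0],20]
  ]
}}

```text
clock: 21.7
eef_pos: [504.7, 39.1, 35.6]
tcp_rot: [3.139, 0.0, 1.693]
contact_force: [0.8, -5.7, 0.1]
opening: 0.33
```

```bash
python3 p.py 503.8 42 35.7 97.2
```

```text
t 21.7 pos [504.7  39.1  35.6] yaw 97.0 F [ 0.8 -5.7  0.1] op 0.33
 turn [ 0.002  0.    -0.003] then shift [ 0.003  -0.0005 -0.0001] rows@40mm 0.07515805450480746
```

{"fn": "play_rows", "kwargs": {
  "moves": [
    [[0.0025,-0.0005,0],[0,0,0],20],
    [[0.0025,0,0],[0,0,0],20],
    [[0,0,0],[0,0,0],20],
    [[0,0,0],[0,0,0],20],
    [[0,0,0],[0,0,0],20]
  ]
}}

```text
clock: 22.2
eef_pos: [503.6, 43.8, 35.6]
tcp_rot: [3.139, 0.001, 1.693]
contact_force: [1.4, -6.5, 0.1]
opening: 0.333
```

{"fn": "play_rows", "kwargs": {
  "moves": [
    [[-0.022,0,0],[0,0,0],20],
    [[-0.025,0,0],[0,0,0],20],
    [[-0.025,0,0],[0,0,0],20],
    [[0,0,-0.035],[0,0,0],20],
    [[0,0,-0.035],[0,0,0],20],
    [[0,0,0],[0,0,-0.149],20],
    [[0,0,0],[0,0,-0.149],20],
    [[0,0,0],[0,0,-0.149],20],
    [[0,0,0],[0,0,-0.149],20],
    [[0,0,0],[0,0,-0.149],20],
    [[0,0,0],[0,0,-0.149],20],
    [[0,0,0],[0,0,-0.149],20],
    [[0,0,0],[0,0,-0.149],20],
    [[0,0,0],[0,0,-0.149],20],
    [[0,0,0],[0,0,-0.149],20]
  ]
}}

```text
clock: 23.7
eef_pos: [511.8, -26.9, 105.4]
tcp_rot: [3.141, 0.001, -3.094]
contact_force: [-0.1, 0.3, -1.0]
opening: 0.332
```

```bash
python3 p.py 451.9 452.7 105.5 -177.5;  python3 - <<'E'
from m import *
a=cv2.resize(t['pixels'][205:285,200:330],(800,492),interpolation=cv2.INTER_CUBIC)
b=cv2.resize(s['pixels'][180:255,280:340],(394,492),interpolation=cv2.INTER_CUBIC)
im=np.hstack([cv2.resize(a,(500,308)),cv2.resize(b,(300,375))[:308]])
cv2.imwrite('pics/ins5.png',im[:,:,::-1])
E
```

```text
t 23.7 pos [511.8 -26.9 105.4] yaw -177.3 F [-0.1  0.3 -1. ] op 0.332
 turn [0.001 0.001 0.004] then shift [ 3.890e-02  4.817e-01 -1.000e-04] rows@40mm 12.04356837532107
```

{"fn": "play_rows", "kwargs": {
  "moves": [
    [[0.003,0.037,0],[0,0,0],20],
    [[0.003,0.037,0],[0,0,0],20],
    [[0.003,0.037,0],[0,0,0],20],
    [[0.003,0.037,0],[0,0,0],20],
    [[0.003,0.037,0],[0,0,0],20],
    [[0.003,0.037,0],[0,0,0],20],
    [[0.003,0.037,0],[0,0,0],20],
    [[0.003,0.037,0],[0,0,0],20],
    [[0.003,0.037,0],[0,0,0],20],
    [[0.003,0.037,0],[0,0,0],20],
    [[0.003,0.037,0],[0,0,0],20],
    [[0.003,0.037,0],[0,0,0],20],
    [[0.003,0.037,0],[0,0,0],20]
  ]
}}

```text
clock: 25.1
eef_pos: [452.3, 453.4, 105.4]
tcp_rot: [3.142, 0.001, -3.105]
contact_force: [0.9, -1.0, -1.7]
opening: 0.329
```

{"fn": "play_rows", "kwargs": {
  "moves": [
    [[0,0,0],[0,0,-0.1499],20],
    [[0,0,0],[0,0,-0.1499],20],
    [[0,0,0],[0,0,-0.1499],20],
    [[0,0,0],[0,0,-0.1499],20],
    [[0,0,0],[0,0,-0.1499],20],
    [[0,0,0],[0,0,-0.1499],20],
    [[0,0,0],[0,0,-0.1499],20],
    [[0,0,0],[0,0,-0.1499],20],
    [[0,0,0],[0,0,-0.1499],20],
    [[0,0,0],[0,0,-0.1499],20],
    [[0,0,0],[0,0,-0.1499],20],
    [[0,0,0],[0,0,0],20],
    [[0,0,0],[0,0,0],20]
  ]
}}

```text
clock: 26.4
eef_pos: [452.8, 451.9, 105.5]
tcp_rot: [-3.14, 0.0, -1.458]
contact_force: [-0.6, -0.0, -1.9]
opening: 0.333
```

```bash
python3 p.py 451.9 452.7 35.7 -82.8
```

```text
t 26.4 pos [452.8 451.9 105.5] yaw -83.5 F [-0.6 -0.  -1.9] op 0.333
 turn [-0.002 -0.    -0.013] then shift [-0.001   0.0008  0.0698] rows@40mm 1.7441234517014577
```

{"fn": "play_rows", "kwargs": {
  "moves": [
    [[-0.001,0.0008,0.03],[-0.002,0,-0.013],20],
    [[0,0,0.03],[0,0,0],20],
    [[0,0,0.0099],[0,0,0],20],
    [[0,0,0],[0,0,0],20],
    [[0,0,0],[0,0,0],20],
    [[0.014,0,0],[0,0,0],20],
    [[0.014,0,0],[0,0,0],20],
    [[0.01,0,0],[0,0,0],20],
    [[0,0,0],[0,0,0],20],
    [[0.003,0,0],[0,0,0],20],
    [[0.003,0,0],[0,0,0],20],
    [[0.003,0,0],[0,0,0],20],
    [[0.003,0,0],[0,0,0],20],
    [[0.003,0,0],[0,0,0],20],
    [[0,0,0],[0,0,0],20]
  ]
}}

```text
clock: 27.9
eef_pos: [459.1, 399.9, 35.6]
tcp_rot: [3.141, -0.0, -1.438]
contact_force: [-0.5, -0.1, -1.5]
opening: 0.33
```

{"fn": "play_rows", "kwargs": {
  "moves": [
    [[0.003,0,0],[0,0,0],20],
    [[0.003,0,0],[0,0,0],20],
    [[0.003,0,0],[0,0,0],20],
    [[0,0,0],[0,0,0],20],
    [[0,0,0],[0,0,0],20]
  ]
}}

```text
clock: 28.4
eef_pos: [460.4, 391.1, 35.6]
tcp_rot: [3.142, -0.0, -1.438]
contact_force: [0.9, -1.0, -1.4]
opening: 0.329
```

{"fn": "play_rows", "kwargs": {
  "moves": [
    [[0.003,0,0],[0,0,0],20],
    [[0.002,0,0],[0,0,0],20],
    [[0,0,0],[0,0,0],20],
    [[0,0,0],[0,0,0],20]
  ]
}}

```text
clock: 28.8
eef_pos: [461.3, 387.7, 35.9]
tcp_rot: [-3.14, 0.002, -1.438]
contact_force: [-0.2, 5.0, -4.2]
opening: 0.333
```

```bash
python3 p.py 460.5 384 35.7 -82.8
```

```text
t 28.8 pos [461.3 387.7  35.9] yaw -82.4 F [-0.2  5.  -4.2] op 0.333
 turn [-0.001  0.002  0.007] then shift [0.0036 0.0013 0.0002] rows@40mm 0.08971561445607153
```

{"fn": "play_rows", "kwargs": {
  "moves": [
    [[0.0022,0.0006,0],[0,0,0],20],
    [[0.002,0,0],[0,0,0],20],
    [[0,0,0],[0,0,0],20],
    [[0,0,0],[0,0,0],20],
    [[0,0,0],[0,0,0],20]
  ]
}}

```text
clock: 29.3
eef_pos: [461.3, 383.6, 35.9]
tcp_rot: [-3.14, 0.002, -1.438]
contact_force: [-0.0, 7.4, -5.1]
opening: 0.331
```

{"fn": "play_rows", "kwargs": {
  "moves": [
    [[-0.024,0,0],[0,0,0],20],
    [[-0.025,0,0],[0,0,0],20],
    [[-0.024,0,0],[0,0,0],20],
    [[0,0,-0.035],[0,0,0],20],
    [[0,0,-0.035],[0,0,0],20],
    [[0,0,0],[0,0,0.1493],20],
    [[0,0,0],[0,0,0.1493],20],
    [[0,0,0],[0,0,0.1493],20],
    [[0,0,0],[0,0,0.1493],20],
    [[0,0,0],[0,0,0.1493],20],
    [[0,0,0],[0,0,0.1493],20],
    [[0,0,0],[0,0,0.1493],20],
    [[0,0,0],[0,0,0.1493],20],
    [[0,0,0],[0,0,0.1493],20],
    [[0,0,0],[0,0,0.1493],20],
    [[0,0,0],[0,0,0.1493],20],
    [[0,0,0],[0,0,0.1493],20],
    [[0,0,0],[0,0,0.1493],20],
    [[0,0,0],[0,0,0.1493],20]
  ]
}}

```text
clock: 31.2
eef_pos: [451.2, 454.4, 105.7]
tcp_rot: [-3.141, -0.0, 2.749]
contact_force: [-0.9, -0.4, -0.6]
opening: 0.33
```

{"fn": "play_rows", "kwargs": {
  "moves": [
    [[0,0,0],[0,0,0.1493],20],
    [[0,0,0],[0,0,0.1493],20],
    [[0,0,0],[0,0,0.1493],20],
    [[0,0,0],[0,0,0.1493],20],
    [[0,0,0],[0,0,0.1493],20],
    [[0,0,0],[0,0,0.1493],20],
    [[0,0,0],[0,0,0.1493],20],
    [[0,0,0],[0,0,0],20]
  ]
}}

```text
clock: 32.0
eef_pos: [451.2, 454.4, 105.7]
tcp_rot: [-3.141, 0.0, 1.708]
contact_force: [0.7, -0.1, -1.4]
opening: 0.333
```

```bash
python3 p.py 673 -25 105.5 95
```

```text
t 32.0 pos [451.2 454.4 105.7] yaw 97.9 F [ 0.7 -0.1 -1.4] op 0.333
 turn [-0.    0.    0.05] then shift [-4.969e-01  1.792e-01  2.000e-04] rows@40mm 12.423538622630204
```

```bash
python3 p.py 651 -25 105.5 95
```

```text
t 32.0 pos [451.2 454.4 105.7] yaw 97.9 F [ 0.7 -0.1 -1.4] op 0.333
 turn [-0.    0.    0.05] then shift [-4.950e-01  1.573e-01  2.000e-04] rows@40mm 12.375602964118992
```

{"fn": "play_rows", "kwargs": {
  "moves": [
    [[0,0,0],[0,0,0.05],20],
    [[-0.0381,0.0121,0],[0,0,0],20],
    [[-0.0381,0.0121,0],[0,0,0],20],
    [[-0.0381,0.0121,0],[0,0,0],20],
    [[-0.0381,0.0121,0],[0,0,0],20],
    [[-0.0381,0.0121,0],[0,0,0],20],
    [[-0.0381,0.0121,0],[0,0,0],20],
    [[-0.0381,0.0121,0],[0,0,0],20],
    [[-0.0381,0.0121,0],[0,0,0],20],
    [[-0.0381,0.0121,0],[0,0,0],20],
    [[-0.0381,0.0121,0],[0,0,0],20],
    [[-0.0381,0.0121,0],[0,0,0],20],
    [[-0.0381,0.0121,0],[0,0,0],20],
    [[-0.0381,0.0121,0],[0,0,0],20],
    [[0,0,0.04],[0,0,0],20],
    [[0,0,0.035],[0,0,0],20],
    [[0,0,0.015],[0,0,0],20],
    [[0,0,0],[0,0,0],20],
    [[0,0,0],[0,0,0],20]
  ]
}}

```text
clock: 33.9
eef_pos: [652.7, -24.5, 16.6]
tcp_rot: [3.141, 0.0, 1.662]
contact_force: [-0.7, -0.9, -0.7]
opening: 0.33
```

```bash
python3 p.py 651 -25 9.2 95
```

```text
t 33.9 pos [652.7 -24.5  16.6] yaw 95.2 F [-0.7 -0.9 -0.7] op 0.33
 turn [0.001 0.    0.004] then shift [-0.0003 -0.0017  0.0074] rows@40mm 0.18439827567861666
```

{"fn": "play_rows", "kwargs": {
  "moves": [
    [[0,0,0.005],[0,0,0],20],
    [[0,0,0.0022],[0,0,0],20],
    [[0,0,0],[0,0,0],20],
    [[0,0,0],[0,0,0],50],
    [[0,0,0],[0,0,0],60],
    [[0,0,0],[0,0,0],60],
    [[0,0,-0.03],[0,0,0],60],
    [[0,0,-0.04],[0,0,0],100],
    [[0,0,-0.04],[0,0,0],100],
    [[0,0,0],[0,0,0],100]
  ]
}}

```text
clock: 34.9
eef_pos: [655.8, -25.0, 124.6]
tcp_rot: [3.132, 0.001, 1.66]
contact_force: [0.6, -0.1, 0.7]
opening: 0.996
```

```bash
python3 p.py 482.2 212.6 120 97.2
python3 - <<'E'
from m import *
crop(t,'t2',205,160,125,120,1)
a=cv2.resize(t['pixels'][160:285,200:370],(680,500),interpolation=cv2.INTER_CUBIC)
cv2.imwrite('pics/t2.png',a[:,:,::-1])
h=hs(T);H,Sa,V=h[...,0],h[...,1],h[...,2]
yy,xx=np.mgrid[:V.shape[0],:V.shape[1]]/4
print(rect(T,(Sa<21)&(V>150)&(xx>205)&(xx<325)&(yy>215)&(yy<280),63,3000))
E
```

```text
t 34.9 pos [655.8 -25.  124.6] yaw 95.1 F [ 0.6 -0.1  0.7] op 0.996
 turn [ 0.009  0.001 -0.036] then shift [ 0.2575 -0.1425  0.0046] rows@40mm 6.436455895893091
[(array([1043.,  985.]), [482.7, 211.8], [280.2, 79.5], -82.12)]
```

View pics/t2.png

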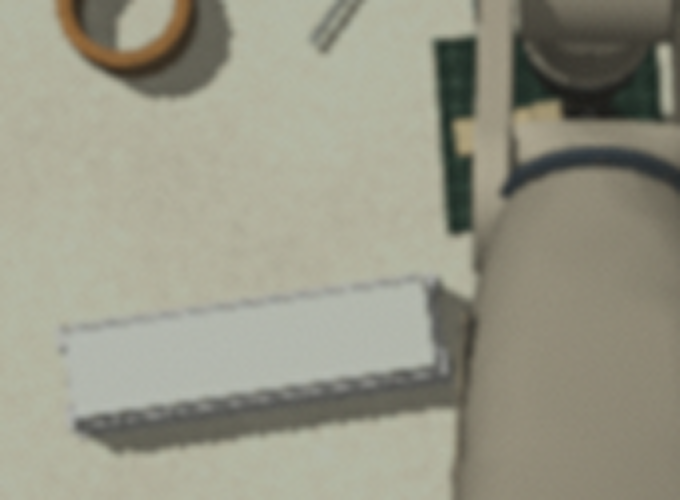

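The top view shows the face standing evenly proud with a light strip along its lower edge at y≈385, and the wedge lying on the mat at (515,125). Moving to the face.

{"fn": "play_rows", "kwargs": {
  "moves": [
    [[0,0,0],[0.009,0.001,-0.036],100],
    [[0.0368,-0.0204,0.0006],[0,0,0],100],
    [[0.0368,-0.0204,0.0006],[0,0,0],100],
    [[0.0368,-0.0204,0.0006],[0,0,0],100],
    [[0.0368,-0.0204,0.0006],[0,0,0],100],
    [[0.0368,-0.0204,0.0006],[0,0,0],100],
    [[0.0368,-0.0204,0.0006],[0,0,0],100],
    [[0.0368,-0.0204,0.0006],[0,0,0],100],
    [[0,0,0.03],[0,0,0],86],
    [[0,0,0.025],[0,0,0],86],
    [[0,0,0],[0,0,0],86],
    [[0,0,0],[0,0,0],86]
  ]
}}

```text
clock: 36.2
eef_pos: [476.9, 212.5, 60.1]
tcp_rot: [-3.13, -0.0, 1.696]
contact_force: [0.7, 0.1, 0.0]
opening: 0.86
```

```bash
python3 p.py 482.2 212.6 55 97.2
```

```text
t 36.2 pos [476.9 212.5  60.1] yaw 97.2 F [0.7 0.1 0. ] op 0.86
 turn [-0.012 -0.    -0.001] then shift [-0.0006  0.0053  0.0051] rows@40mm 0.13291548234361153
```

{"fn": "play_rows", "kwargs": {
  "moves": [
    [[-0.0006,0.0053,0],[-0.012,0,0],86],
    [[0,0,0],[0,0,0],86],
    [[0,0,0],[0,0,0],86]
  ]
}}

```text
clock: 36.5
eef_pos: [483.8, 213.0, 61.7]
tcp_rot: [3.137, -0.002, 1.695]
contact_force: [0.0, -0.8, 0.4]
opening: 0.862
```

{"fn": "play_rows", "kwargs": {
  "moves": [
    [[0,0,0.002],[0,0,0],86],
    [[0,0,0.002],[0,0,0],86],
    [[0,0,0],[0,0,0],86]
  ]
}}

```text
clock: 36.8
eef_pos: [482.8, 212.9, 56.7]
tcp_rot: [3.139, -0.001, 1.696]
contact_force: [0.1, 0.6, -0.4]
opening: 0.861
```

{"fn": "play_rows", "kwargs": {
  "moves": [
    [[0,0,0.002],[0,0,0],86],
    [[0,0,0.001],[0,0,0],86],
    [[0,0,0],[0,0,0],86]
  ]
}}

```text
clock: 37.1
eef_pos: [482.9, 213.0, 53.6]
tcp_rot: [3.139, -0.001, 1.696]
contact_force: [0.1, 0.9, 0.6]
opening: 0.866
```

{"fn": "play_rows", "kwargs": {
  "moves": [
    [[0,0,0.002],[0,0,0],86],
    [[0,0,0.001],[0,0,0],86],
    [[0,0,0],[0,0,0],86]
  ]
}}

```text
clock: 37.4
eef_pos: [482.9, 213.0, 50.7]
tcp_rot: [3.139, -0.001, 1.696]
contact_force: [-0.2, 0.2, 0.5]
opening: 0.862
```

{"fn": "play_rows", "kwargs": {
  "moves": [
    [[0,0,0.002],[0,0,0],86],
    [[0,0,0],[0,0,0],86]
  ]
}}

```text
clock: 37.6
eef_pos: [482.9, 213.0, 48.6]
tcp_rot: [3.139, -0.001, 1.696]
contact_force: [-0.1, -0.1, -0.2]
opening: 0.862
```

{"fn": "play_rows", "kwargs": {
  "moves": [
    [[0,0,0.002],[0,0,0],86],
    [[0,0,0],[0,0,0],86]
  ]
}}

```text
clock: 37.8
eef_pos: [482.9, 213.0, 46.6]
tcp_rot: [3.139, -0.001, 1.696]
contact_force: [-0.3, 0.0, -0.1]
opening: 0.857
```

{"fn": "play_rows", "kwargs": {
  "moves": [
    [[0,0,0.0015],[0,0,0],86],
    [[0,0,0],[0,0,0],86]
  ]
}}

```text
clock: 38.0
eef_pos: [483.0, 213.0, 45.2]
tcp_rot: [3.139, -0.001, 1.696]
contact_force: [0.5, 0.2, -0.5]
opening: 0.86
```

{"fn": "play_rows", "kwargs": {
  "moves": [
    [[0,0,0.0015],[0,0,0],86],
    [[0,0,0],[0,0,0],86]
  ]
}}

```text
clock: 38.2
eef_pos: [483.0, 213.0, 43.7]
tcp_rot: [3.139, -0.001, 1.696]
contact_force: [-0.7, -0.7, -0.2]
opening: 0.859
```

{"fn": "play_rows", "kwargs": {
  "moves": [
    [[0,0,0.0015],[0,0,0],86],
    [[0,0,0],[0,0,0],86]
  ]
}}

```text
clock: 38.4
eef_pos: [483.1, 213.1, 43.1]
tcp_rot: [3.139, -0.001, 1.696]
contact_force: [-2.7, -0.8, 12.3]
opening: 0.86
```

{"fn": "play_rows", "kwargs": {
  "moves": [
    [[0,0,-0.0045],[0,0,0],86],
    [[0,0,0],[0,0,0],70],
    [[0,0,0],[0,0,0],60],
    [[0,0,0],[0,0,0],60],
    [[0,0,0],[0,0,0],60],
    [[0,0,0],[0,0,0],60],
    [[0,0,0],[0,0,0],60]
  ],
  "squeeze": 110
}}

```text
clock: 39.1
eef_pos: [482.5, 213.0, 47.2]
tcp_rot: [3.14, -0.001, 1.696]
contact_force: [-4.2, -0.3, 8.8]
opening: 0.715
```

{"fn": "play_rows", "kwargs": {
  "moves": [
    [[0,0,-0.003],[0,0,0],60],
    [[0,0,-0.004],[0,0,0],60],
    [[0,0,-0.005],[0,0,0],60],
    [[0,0,-0.01],[0,0,0],60],
    [[0,0,-0.02],[0,0,0],60],
    [[0,0,0],[0,0,0],60],
    [[0,0,0],[0,0,0],60]
  ]
}}

```text
clock: 39.8
eef_pos: [483.6, 213.2, 89.7]
tcp_rot: [3.137, -0.002, 1.696]
contact_force: [0.4, 0.8, -3.8]
opening: 0.711
```

```bash
python3 p.py 482.2 212.6 90 97.2
python3 - <<'E'
from m import *
np.save('f1.npy',0)
a=cv2.resize(s['pixels'][130:260,230:390],(640,520),interpolation=cv2.INTER_CUBIC)
cv2.imwrite('pics/f1.png',a[:,:,::-1])
E
```

```text
t 39.8 pos [483.6 213.2  89.7] yaw 97.2 F [ 0.4  0.8 -3.8] op 0.711
 turn [ 0.005 -0.002 -0.001] then shift [-0.0004 -0.0014 -0.0003] rows@40mm 0.03551954446714731
```

View pics/f1.png

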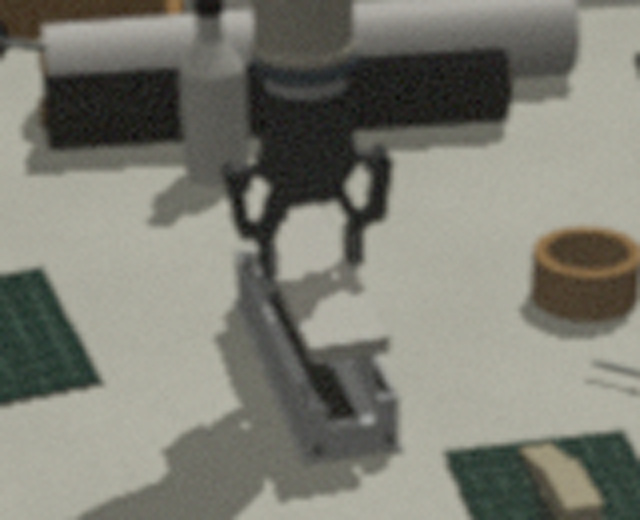

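The picture shows the face lifted, held between the fingers at about (310,270), and dark battens in the open can at (330,390). The force of -3.8 N matches its weight. Now I'll lay it on the free bench beside the can.

{"fn": "play_rows", "kwargs": {
  "moves": [
    [[0.004,0.025,0],[0.005,-0.002,0],60],
    [[0.004,0.025,0],[0,0,0],60],
    [[0.004,0.025,0],[0,0,0],60],
    [[0.003,0.024,0],[0,0,0],60],
    [[0,0,0.03],[0,0,0],60],
    [[0,0,0.03],[0,0,0],60],
    [[0,0,0.02],[0,0,0],60],
    [[0,0,0],[0,0,0],60],
    [[0,0,0],[0,0,0],60],
    [[0,0,0],[0,0,0],60]
  ]
}}

```text
clock: 40.9
eef_pos: [579.9, 240.4, 9.8]
tcp_rot: [-3.141, 0.0, 1.696]
contact_force: [0.8, 0.6, -2.9]
opening: 0.708
```

{"fn": "play_rows", "kwargs": {
  "moves": [
    [[0,0,0.003],[0,0,0],60],
    [[0,0,0.003],[0,0,0],60],
    [[0,0,0],[0,0,0],60]
  ]
}}

```text
clock: 41.2
eef_pos: [579.1, 240.1, 2.9]
tcp_rot: [-3.14, 0.001, 1.696]
contact_force: [-0.4, -0.1, -3.0]
opening: 0.707
```

{"fn": "play_rows", "kwargs": {
  "moves": [
    [[0,0,0.002],[0,0,0],60],
    [[0,0,0.001],[0,0,0],60],
    [[0,0,0],[0,0,0],60]
  ]
}}

```text
clock: 41.5
eef_pos: [579.3, 240.2, 1.5]
tcp_rot: [-3.14, 0.001, 1.696]
contact_force: [-5.1, -2.5, 14.9]
opening: 0.707
```

{"fn": "play_rows", "kwargs": {
  "moves": [
    [[0,0,0],[0,0,0],80],
    [[0,0,0],[0,0,0],100],
    [[0,0,0],[0,0,0],100],
    [[0,0,-0.02],[0,0,0],100],
    [[0,0,-0.03],[0,0,0],100],
    [[0,0,-0.04],[0,0,0],100],
    [[0,0,-0.04],[0,0,0],100],
    [[-0.04,0,0],[0,0,0],100],
    [[-0.04,0,0],[0,0,0],100],
    [[-0.04,0,0],[0,0,0],100],
    [[-0.04,0,0],[0,0,0],100],
    [[-0.04,0,0],[0,0,0],100],
    [[-0.04,0,0],[0,0,0],100],
    [[-0.04,0,0],[0,0,0],100],
    [[-0.04,0,0],[0,0,0],100],
    [[0,0,0],[0,0,0],100]
  ]
}}

```text
clock: 43.1
eef_pos: [619.9, -81.6, 130.1]
tcp_rot: [-3.14, 0.002, 1.693]
contact_force: [0.8, 0.1, 1.1]
opening: 1.003
```

```bash
python3 p.py 482.2 212.6 100 97.2
python3 - <<'E'
from m import *
a=cv2.resize(t['pixels'][185:285,200:330],(780,600),interpolation=cv2.INTER_CUBIC)
b=cv2.resize(s['pixels'][185:250,285:335],(500,600) ,interpolation=cv2.INTER_CUBIC)
im=np.hstack([cv2.resize(a,(500,385)),cv2.resize(b,(300,385))])
cv2.imwrite('pics/b1.png',im[:,:,::-1])
E
```

```text
t 43.1 pos [619.9 -81.6 130.1] yaw 97.0 F [0.8 0.1 1.1] op 1.003
 turn [-0.001  0.002 -0.004] then shift [ 0.3091 -0.0998  0.0301] rows@40mm 7.728003916942448
```

View pics/b1.png

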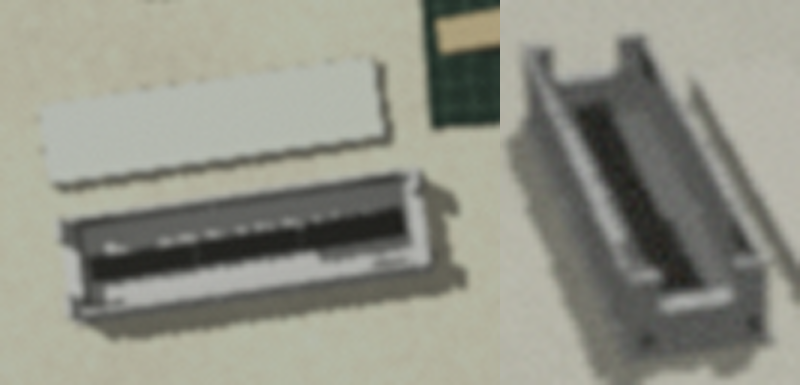

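The top half shows the face flat on the bench at (215,120) and the black battens as one row in the can from (90,268) to (405,222). The side half shows the same row. Next I'll measure the row's axis and the pile heights.

Run:
```python
from m import *
c=np.array([482.2,212.6]);a=np.radians(97.2);R=np.array([[np.cos(a),-np.sin(a)],[np.sin(a),np.cos(a)]])
for n,f in(('top',t),('side',s)):
    g=cv2.cvtColor(f['pixels'],cv2.COLOR_RGB2GRAY)
    for z in(27,15):
        print(n,z)
        for x0 in range(-120,121,20):
            r=np.arange(-34,35,1.)
            uv=np.float32([proj(f,[*(R@[x0,y]+c),z]) for y in r])
            p=cv2.remap(g,uv[None,:,0],uv[None,:,1],cv2.INTER_CUBIC)[0]
            d=r[p<62]
            print(x0,(d.min(),d.max()) if d.size else None,int(p.min()),end=' | ')
        print()
    for y0 in(-4,4):   # along axis profile for gaps / ends
        r=np.arange(-134,135,3.);z=21
        uv=np.float32([proj(f,[*(R@[x,y0]+c),z]) for x in r])
        p=cv2.remap(g,uv[None,:,0],uv[None,:,1],cv2.INTER_CUBIC)[0];print(n,y0,p.tolist())
```

```text
top 27
-120 (np.float64(-9.0), np.float64(9.0)) 47 | -100 (np.float64(-9.0), np.float64(10.0)) 33 | -80 (np.float64(-9.0), np.float64(11.0)) 33 | -60 (np.float64(-7.0), np.float64(11.0)) 33 | -40 (np.float64(-5.0), np.float64(9.0)) 38 | -20 (np.float64(-6.0), np.float64(10.0)) 32 | 0 (np.float64(-6.0), np.float64(9.0)) 32 | 20 (np.float64(-6.0), np.float64(9.0)) 33 | 40 (np.float64(-5.0), np.float64(10.0)) 42 | 60 (np.float64(-5.0), np.float64(11.0)) 34 | 80 (np.float64(-7.0), np.float64(10.0)) 35 | 100 (np.float64(-4.0), np.float64(12.0)) 34 | 120 (np.float64(-6.0), np.float64(9.0)) 52 | 
top 15
-120 (np.float64(-10.0), np.float64(7.0)) 51 | -100 (np.float64(-11.0), np.float64(9.0)) 33 | -80 (np.float64(-10.0), np.float64(9.0)) 32 | -60 (np.float64(-9.0), np.float64(10.0)) 33 | -40 (np.float64(-6.0), np.float64(8.0)) 39 | -20 (np.float64(-7.0), np.float64(8.0)) 34 | 0 (np.float64(-7.0), np.float64(8.0)) 32 | 20 (np.float64(-7.0), np.float64(8.0)) 33 | 40 (np.float64(-6.0), np.float64(8.0)) 42 | 60 (np.float64(-6.0), np.float64(9.0)) 34 | 80 (np.float64(-8.0), np.float64(9.0)) 35 | 1
[... 1961 characters left out ...]
0, 88, 59, 45, 41, 35, 35, 37, 39, 38, 38, 40, 40, 39, 41, 43, 42, 41, 37, 36, 40, 43, 44, 46, 47, 45, 50, 53, 59, 62, 62, 60, 59, 61, 61, 64, 63, 64, 65, 66, 68, 65, 65, 66, 68, 68, 64, 65, 67, 68, 66, 61, 59, 61, 63, 59, 56, 55, 57, 60, 61, 64, 62, 58, 61, 63, 63, 61, 58, 58, 58, 57, 56, 53, 58, 67, 75, 83, 86, 87, 86, 84]
side 4 [83, 89, 98, 123, 148, 165, 167, 153, 131, 96, 66, 45, 40, 40, 41, 44, 45, 43, 43, 43, 42, 41, 40, 43, 45, 45, 43, 44, 44, 43, 42, 43, 43, 40, 37, 37, 37, 38, 41, 42, 42, 41, 40, 39, 36, 35, 37, 39, 39, 40, 40, 39, 37, 36, 37, 39, 41, 44, 44, 43, 41, 41, 42, 44, 45, 44, 43, 42, 41, 41, 41, 40, 39, 39, 39, 38, 38, 38, 39, 39, 44, 53, 62, 72, 80, 85, 87, 85, 86, 87]
```

```bash
python3 p.py 491.6 130.2 75 97.2
```

```text
t 43.3 pos [619.1 -76.5 129.8] yaw 97.2 F [ 0.1  0.6 -0.3] op 0.998
 turn [-0.002  0.    -0.   ] then shift [ 0.221  -0.1006  0.0548] rows@40mm 5.525440941710632
```

{"fn": "play_rows", "kwargs": {
  "moves": [
    [[0.0368,-0.0168,0],[0,0,0],33],
    [[0.0368,-0.0168,0],[0,0,0],33],
    [[0.0368,-0.0168,0],[0,0,0],33],
    [[0.0368,-0.0168,0],[0,0,0],33],
    [[0.0368,-0.0168,0],[0,0,0],33],
    [[0.0368,-0.0168,0],[0,0,0],33],
    [[0,0,0.035],[0,0,0],33],
    [[0,0,0.02],[0,0,0],33],
    [[0,0,0],[0,0,0],33],
    [[0,0,0],[0,0,0],33],
    [[0,0,0],[0,0,0],33]
  ],
  "squeeze": 40
}}

```text
clock: 44.4
eef_pos: [492.4, 129.7, 76.1]
tcp_rot: [-3.141, 0.001, 1.696]
contact_force: [0.2, -0.1, 0.2]
opening: 0.33
```

```bash
python3 p.py 491.6 130.2 17 97.2;  python3 p.py 491.6 130.2 17 97.2
```

```text
t 44.4 pos [492.4 129.7  76.1] yaw 97.2 F [ 0.2 -0.1  0.2] op 0.33
 turn [-0.     0.001 -0.   ] then shift [ 0.0006 -0.0007  0.0591] rows@40mm 1.477869403014218
t 44.4 pos [492.4 129.7  76.1] yaw 97.2 F [ 0.2 -0.1  0.2] op 0.33
 turn [-0.     0.001 -0.   ] then shift [ 0.0006 -0.0007  0.0591] rows@40mm 1.477869403014218
```

{"fn": "play_rows", "kwargs": {
  "moves": [
    [[0.0006,-0.0007,0.02],[0,0,0],33],
    [[0,0,0.015],[0,0,0],33],
    [[0,0,0.012],[0,0,0],33],
    [[0,0,0.012],[0,0,0],33],
    [[0,0,0],[0,0,0],33]
  ]
}}

```text
clock: 44.9
eef_pos: [490.2, 129.4, 15.1]
tcp_rot: [-3.138, 0.001, 1.696]
contact_force: [0.0, 0.3, -0.1]
opening: 0.328
```

{"fn": "play_rows", "kwargs": {
  "moves": [
    [[0,0,0],[0,0,0],10],
    [[0,0,0],[0,0,0],10],
    [[0,0,0],[0,0,0],10],
    [[0,0,0],[0,0,0],10]
  ]
}}

```text
clock: 45.3
eef_pos: [491.0, 129.7, 16.4]
tcp_rot: [-3.14, 0.001, 1.696]
contact_force: [0.1, -0.7, -0.3]
opening: 0.216
```

{"fn": "play_rows", "kwargs": {
  "moves": [
    [[0,0,-0.03],[0,0,0],10],
    [[0,0,-0.035],[0,0,0],10],
    [[0,0,-0.02],[0,0,0],10],
    [[0,0,0],[0,0,-0.102],10],
    [[0,0,0],[0,0,-0.102],10],
    [[0,0,0],[0,0,0],10]
  ]
}}

```text
clock: 45.9
eef_pos: [491.0, 129.8, 101.5]
tcp_rot: [-3.14, 0.0, 1.902]
contact_force: [-0.2, 0.1, 0.1]
opening: 0.22
```

```bash
python3 p.py 540.7 -205.8 100 108.9
```

```text
t 45.9 pos [491.  129.8 101.5] yaw 108.9 F [-0.2  0.1  0.1] op 0.22
 turn [-0.001  0.     0.001] then shift [-0.3336 -0.0617  0.0015] rows@40mm 8.33920624046958
```

{"fn": "play_rows", "kwargs": {
  "moves": [
    [[-0.0371,-0.0069,0],[0,0,0],10],
    [[-0.0371,-0.0069,0],[0,0,0],10],
    [[-0.0371,-0.0069,0],[0,0,0],10],
    [[-0.0371,-0.0069,0],[0,0,0],10],
    [[-0.0371,-0.0069,0],[0,0,0],10],
    [[-0.0371,-0.0069,0],[0,0,0],10],
    [[-0.0371,-0.0069,0],[0,0,0],10],
    [[-0.0371,-0.0069,0],[0,0,0],10],
    [[-0.0371,-0.0069,0],[0,0,0],10],
    [[0,0,0.03],[0,0,0],10],
    [[0,0,0.025],[0,0,0],10],
    [[0,0,0.012],[0,0,0],10],
    [[0,0,0],[0,0,0],10],
    [[0,0,0],[0,0,0],10],
    [[0,0,0],[0,0,0],10]
  ]
}}

```text
clock: 47.4
eef_pos: [540.9, -206.4, 35.5]
tcp_rot: [-3.141, 0.002, 1.9]
contact_force: [0.5, 0.5, -0.4]
opening: 0.215
```

```bash
python3 p.py 540.7 -205.8 26 108.9
```

```text
t 47.4 pos [ 540.9 -206.4   35.5] yaw 108.9 F [ 0.5  0.5 -0.4] op 0.215
 turn [-0.001  0.002 -0.001] then shift [0.0006 0.     0.0095] rows@40mm 0.23695877209021016
```

{"fn": "play_rows", "kwargs": {
  "moves": [
    [[0.0006,0,0.006],[0,0,0],10],
    [[0,0,0.0035],[0,0,0],10],
    [[0,0,0],[0,0,0],10],
    [[0,0,0],[0,0,0],10]
  ]
}}

```text
clock: 47.8
eef_pos: [540.0, -205.8, 25.1]
tcp_rot: [-3.14, 0.001, 1.9]
contact_force: [-0.2, 0.7, 3.0]
opening: 0.224
```

{"fn": "play_rows", "kwargs": {
  "moves": [
    [[0,0,0],[0,0,0],33],
    [[0,0,0],[0,0,0],33],
    [[0,0,0],[0,0,0],33],
    [[0,0,-0.015],[0,0,0],33],
    [[0,0,-0.025],[0,0,0],33],
    [[0,0,-0.035],[0,0,0],33],
    [[0.0371,0.0069,0],[0,0,0],33],
    [[0.0371,0.0069,0],[0,0,0],33],
    [[0.0371,0.0069,0],[0,0,0],33],
    [[0.0371,0.0069,0],[0,0,0],33],
    [[0.0371,0.0069,0],[0,0,0],33],
    [[0.0371,0.0069,0],[0,0,0],33],
    [[0.0371,0.0069,0],[0,0,0],33],
    [[0.0371,0.0069,0],[0,0,0],33],
    [[0.0371,0.0069,0],[0,0,0],33],
    [[0,0,0],[0,0,0.102],33],
    [[0,0,0],[0,0,0.102],33],
    [[0,0,0.03],[0,0,0],33],
    [[0,0,0],[0,0,0],33],
    [[0,0,0],[0,0,0],33]
  ]
}}

```text
clock: 49.8
eef_pos: [490.3, 130.1, 70.1]
tcp_rot: [-3.138, 0.001, 1.696]
contact_force: [0.3, 0.0, 0.1]
opening: 0.334
```

```bash
python3 p.py 491.6 130.2 8 97.2
```

```text
t 49.8 pos [490.3 130.1  70.1] yaw 97.2 F [0.3 0.  0.1] op 0.334
 turn [-0.003  0.001 -0.   ] then shift [-0.0001  0.0013  0.0621] rows@40mm 1.5513318104508727
```

{"fn": "play_rows", "kwargs": {
  "moves": [
    [[0,0.0008,0.02],[0,0,0],33],
    [[0,0,0.02],[0,0,0],33],
    [[0,0,0.01],[0,0,0],33],
    [[0,0,0.006],[0,0,0],33],
    [[0,0,0],[0,0,0],33],
    [[0,0,0],[0,0,0],33]
  ]
}}

```text
clock: 50.4
eef_pos: [491.8, 130.4, 14.2]
tcp_rot: [-3.14, 0.001, 1.696]
contact_force: [-0.1, -0.4, 0.8]
opening: 0.328
```

{"fn": "play_rows", "kwargs": {
  "moves": [
    [[0,0,0.003],[0,0,0],33],
    [[0,0,0.003],[0,0,0],33],
    [[0,0,0],[0,0,0],33]
  ]
}}

```text
clock: 50.7
eef_pos: [492.4, 130.6, 10.1]
tcp_rot: [3.142, 0.001, 1.696]
contact_force: [-7.9, -2.0, 33.7]
opening: 0.332
```

{"fn": "play_rows", "kwargs": {
  "moves": [
    [[0,0,0],[0,0,0],10],
    [[0,0,0],[0,0,0],10],
    [[0,0,0],[0,0,0],10],
    [[0,0,0],[0,0,0],10]
  ]
}}

```text
clock: 51.1
eef_pos: [493.0, 130.7, 9.6]
tcp_rot: [3.14, 0.0, 1.696]
contact_force: [-3.8, -1.1, 22.9]
opening: 0.216
```

{"fn": "play_rows", "kwargs": {
  "moves": [
    [[0,0,-0.03],[0,0,0],10],
    [[0,0,-0.035],[0,0,0],10],
    [[0,0,-0.028],[0,0,0],10],
    [[0,0,0],[0,0,-0.102],10],
    [[0,0,0],[0,0,-0.102],10],
    [[0,0,0],[0,0,0],10]
  ]
}}

```text
clock: 51.7
eef_pos: [491.7, 130.5, 101.1]
tcp_rot: [-3.14, 0.0, 1.902]
contact_force: [0.6, -0.1, 0.1]
opening: 0.217
```

```bash
python3 p.py 489.7 -223.2 40 108.9
```

```text
t 51.7 pos [491.7 130.5 101.1] yaw 108.9 F [ 0.6 -0.1  0.1] op 0.217
 turn [-0.001  0.     0.001] then shift [-0.3339 -0.1164  0.0611] rows@40mm 8.348503048121744
```

{"fn": "play_rows", "kwargs": {
  "moves": [
    [[-0.0371,-0.0129,0],[0,0,0],10],
    [[-0.0371,-0.0129,0],[0,0,0],10],
    [[-0.0371,-0.0129,0],[0,0,0],10],
    [[-0.0371,-0.0129,0],[0,0,0],10],
    [[-0.0371,-0.0129,0],[0,0,0],10],
    [[-0.0371,-0.0129,0],[0,0,0],10],
    [[-0.0371,-0.0129,0],[0,0,0],10],
    [[-0.0371,-0.0129,0],[0,0,0],10],
    [[-0.0371,-0.0129,0],[0,0,0],10],
    [[0,0,0.03],[0,0,0],10],
    [[0,0,0.022],[0,0,0],10],
    [[0,0,0.008],[0,0,0],10],
    [[0,0,0],[0,0,0],10],
    [[0,0,0],[0,0,0],10],
    [[0,0,0],[0,0,0],10]
  ]
}}

```text
clock: 53.2
eef_pos: [490.3, -223.2, 42.0]
tcp_rot: [-3.141, 0.002, 1.9]
contact_force: [-0.4, -0.3, -0.1]
opening: 0.213
```

```bash
python3 p.py 489.7 -223.2 30.8 108.9
```

```text
t 53.2 pos [ 490.3 -223.2   42. ] yaw 108.9 F [-0.4 -0.3 -0.1] op 0.213
 turn [-0.001  0.002 -0.001] then shift [ 0.0002 -0.0006  0.0112] rows@40mm 0.2795746987823988
```

{"fn": "play_rows", "kwargs": {
  "moves": [
    [[0,-0.0006,0.007],[0,0,0],10],
    [[0,0,0.004],[0,0,0],10],
    [[0,0,0],[0,0,0],10],
    [[0,0,0],[0,0,0],10]
  ]
}}

```text
clock: 53.6
eef_pos: [489.2, -223.4, 30.7]
tcp_rot: [-3.14, 0.001, 1.9]
contact_force: [-2.7, 1.2, 11.3]
opening: 0.218
```

{"fn": "play_rows", "kwargs": {
  "moves": [
    [[0,0,0],[0,0,0],33],
    [[0,0,0],[0,0,0],33],
    [[0,0,0],[0,0,0],33],
    [[0,0,-0.015],[0,0,0],33],
    [[0,0,-0.025],[0,0,0],33],
    [[0,0,-0.03],[0,0,0],33],
    [[0.0377,0.0121,0],[0,0,0],33],
    [[0.0377,0.0121,0],[0,0,0],33],
    [[0.0377,0.0121,0],[0,0,0],33],
    [[0.0377,0.0121,0],[0,0,0],33],
    [[0.0377,0.0121,0],[0,0,0],33],
    [[0.0377,0.0121,0],[0,0,0],33],
    [[0.0377,0.0121,0],[0,0,0],33],
    [[0.0377,0.0121,0],[0,0,0],33],
    [[0.0377,0.0121,0],[0,0,0],33],
    [[0.0377,0.0121,0],[0,0,0],33],
    [[0.0377,0.0121,0],[0,0,0],33],
    [[0,0,0],[0,0,0.102],33],
    [[0,0,0],[0,0,0.102],33],
    [[0,0,0],[0,0,0],33]
  ]
}}

```text
clock: 55.6
eef_pos: [480.6, 212.5, 99.2]
tcp_rot: [-3.139, 0.001, 1.695]
contact_force: [-0.8, -0.8, -0.4]
opening: 0.331
```

```bash
python3 p.py 481.2 212.5 17 97.2;python3 - <<'E'
from m import *
h=hs(T);V=h[...,2];yy,xx=np.mgrid[:V.shape[0],:V.shape[1]]/4
print(rect(T,(V<60)&(xx>380)&(xx<440)&(yy>205)&(yy<268),36,500))
h=hs(S);V=h[...,2];yy,xx=np.mgrid[:V.shape[0],:V.shape[1]]/4
print(rect(S,(V<60)&(xx>300)&(xx<375)&(yy>280)&(yy<325),36,500))
E
```

```text
t 55.6 pos [480.6 212.5  99.2] yaw 97.1 F [-0.8 -0.8 -0.4] op 0.331
 turn [-0.002  0.001 -0.001] then shift [-0.0001  0.0006  0.0822] rows@40mm 2.0547943251618896
[(array([1647.,  973.]), [488.2, -222.7], [76.0, 17.9], -71.12), (array([1621.,  905.]), [538.8, -204.8], [75.9, 18.1], -71.35)]
[(array([1317., 1200.]), [488.5, -229.9], [85.2, 24.6], -69.3), (array([1389., 1175.]), [538.6, -211.7], [86.0, 24.1], -70.44)]
```

{"fn": "play_rows", "kwargs": {
  "moves": [
    [[0,0.0006,0.03],[0,0,0],32],
    [[0,0,0.02],[0,0,0],31],
    [[0,0,0.02],[0,0,0],30],
    [[0,0,0.012],[0,0,0],30],
    [[0,0,0],[0,0,0],30],
    [[0,0,0],[0,0,0],10],
    [[0,0,0],[0,0,0],10],
    [[0,0,0],[0,0,0],10],
    [[0,0,0],[0,0,0],10]
  ]
}}

```text
clock: 56.6
eef_pos: [481.8, 212.3, 18.1]
tcp_rot: [-3.141, 0.0, 1.696]
contact_force: [1.3, -0.2, 0.6]
opening: 0.098
```

{"fn": "play_rows", "kwargs": {
  "moves": [
    [[0,0,0],[0,0,0],30],
    [[0,0,0],[0,0,0],30],
    [[0,0,0.003],[0,0,0],30],
    [[0,0,0.0025],[0,0,0],30],
    [[0,0,0],[0,0,0],30],
    [[0,0,0],[0,0,0],30]
  ]
}}

```text
clock: 57.2
eef_pos: [481.2, 212.1, 11.8]
tcp_rot: [-3.139, 0.001, 1.696]
contact_force: [-0.2, -0.4, 0.4]
opening: 0.303
```

{"fn": "play_rows", "kwargs": {
  "moves": [
    [[0,0,0.001],[0,0,0],30],
    [[0,0,0],[0,0,0],30]
  ]
}}

```text
clock: 57.4
eef_pos: [481.3, 212.1, 10.9]
tcp_rot: [-3.14, 0.001, 1.696]
contact_force: [-0.4, -0.5, -0.1]
opening: 0.299
```

{"fn": "play_rows", "kwargs": {
  "moves": [
    [[0,0,0],[0,0,0],10],
    [[0,0,0],[0,0,0],10],
    [[0,0,0],[0,0,0],10],
    [[0,0,0],[0,0,0],10]
  ]
}}

```text
clock: 57.8
eef_pos: [481.3, 212.1, 11.1]
tcp_rot: [-3.14, 0.001, 1.696]
contact_force: [-0.8, 0.3, 3.2]
opening: 0.21
```

{"fn": "play_rows", "kwargs": {
  "moves": [
    [[0,0,-0.03],[0,0,0],10],
    [[0,0,-0.035],[0,0,0],10],
    [[0,0,-0.03],[0,0,0],10],
    [[0,0,0],[0,0,0.1367],10],
    [[0,0,0],[0,0,0.1367],10],
    [[0,0,0],[0,0,0.1367],10],
    [[0,0,0],[0,0,0.1367],10],
    [[0,0,0],[0,0,0.1367],10],
    [[0,0,0],[0,0,0.1367],10],
    [[0,0,0],[0,0,0.1367],10],
    [[0,0,0],[0,0,0.1367],10],
    [[0,0,0],[0,0,0.1367],10],
    [[0,0,0],[0,0,0.1367],10],
    [[0,0,0],[0,0,0],10]
  ]
}}

```text
clock: 59.2
eef_pos: [481.4, 212.2, 105.8]
tcp_rot: [3.141, 0.002, 0.327]
contact_force: [-0.7, -0.4, -0.7]
opening: 0.216
```

```bash
python3 p.py 505.6 -188.7 100 18.9
```

```text
t 59.2 pos [481.4 212.2 105.8] yaw 18.7 F [-0.7 -0.4 -0.7] op 0.216
 turn [ 0.     0.002 -0.003] then shift [-0.107   0.3871  0.0058] rows@40mm 9.677705758029155
```

{"fn": "play_rows", "kwargs": {
  "moves": [
    [[-0.0107,0.0387,0],[0,0,-0.003],10],
    [[-0.0107,0.0387,0],[0,0,0],10],
    [[-0.0107,0.0387,0],[0,0,0],10],
    [[-0.0107,0.0387,0],[0,0,0],10],
    [[-0.0107,0.0387,0],[0,0,0],10],
    [[-0.0107,0.0387,0],[0,0,0],10],
    [[-0.0107,0.0387,0],[0,0,0],10],
    [[-0.0107,0.0387,0],[0,0,0],10],
    [[-0.0107,0.0387,0],[0,0,0],10],
    [[-0.0107,0.0387,0],[0,0,0],10],
    [[0,0,0.025],[0,0,0],10],
    [[0,0,0.02],[0,0,0],10],
    [[0,0,0.008],[0,0,0],10],
    [[0,0,0],[0,0,0],10],
    [[0,0,0],[0,0,0],10],
    [[0,0,0],[0,0,0],10]
  ]
}}

```text
clock: 60.8
eef_pos: [507.1, -188.5, 54.3]
tcp_rot: [3.14, 0.001, 0.333]
contact_force: [-0.3, -0.7, 0.2]
opening: 0.215
```

```bash
python3 p.py 505.6 -188.7 44.5 18.9
```

```text
t 60.8 pos [ 507.1 -188.5   54.3] yaw 19.1 F [-0.3 -0.7  0.2] op 0.215
 turn [0.001 0.001 0.003] then shift [-0.0014 -0.0003  0.0098] rows@40mm 0.24516506689367623
```

{"fn": "play_rows", "kwargs": {
  "moves": [
    [[-0.0014,0,0.006],[0,0,0],10],
    [[0,0,0.0036],[0,0,0],10],
    [[0,0,0],[0,0,0],10],
    [[0,0,0],[0,0,0],10]
  ]
}}

```text
clock: 61.2
eef_pos: [505.0, -189.0, 44.1]
tcp_rot: [3.141, 0.002, 0.332]
contact_force: [-2.0, 0.3, 5.6]
opening: 0.212
```

{"fn": "play_rows", "kwargs": {
  "moves": [
    [[0,0,0],[0,0,0],33],
    [[0,0,0],[0,0,0],33],
    [[0,0,0],[0,0,0],33],
    [[0,0,-0.015],[0,0,0],33],
    [[0,0,-0.025],[0,0,0],33],
    [[0,0,-0.02],[0,0,0],33],
    [[0.0103,-0.039,0],[0,0,0],33],
    [[0.0103,-0.039,0],[0,0,0],33],
    [[0.0103,-0.039,0],[0,0,0],33],
    [[0.0103,-0.039,0],[0,0,0],33],
    [[0.0103,-0.039,0],[0,0,0],33],
    [[0.0103,-0.039,0],[0,0,0],33],
    [[0.0103,-0.039,0],[0,0,0],33],
    [[0.0103,-0.039,0],[0,0,0],33],
    [[0.0103,-0.039,0],[0,0,0],33],
    [[0.0103,-0.039,0],[0,0,0],33],
    [[0.0103,-0.039,0],[0,0,0],33],
    [[0.0103,-0.039,0],[0,0,0],33]
  ]
}}

```text
clock: 63.0
eef_pos: [468.9, 295.4, 103.3]
tcp_rot: [3.141, 0.002, 0.332]
contact_force: [0.4, -0.8, 0.8]
opening: 0.333
```

{"fn": "play_rows", "kwargs": {
  "moves": [
    [[0,0,0],[0,0,-0.1367],33],
    [[0,0,0],[0,0,-0.1367],33],
    [[0,0,0],[0,0,-0.1367],33],
    [[0,0,0],[0,0,-0.1367],33],
    [[0,0,0],[0,0,-0.1367],33],
    [[0,0,0],[0,0,-0.1367],33],
    [[0,0,0],[0,0,-0.1367],33],
    [[0,0,0],[0,0,-0.1367],33],
    [[0,0,0],[0,0,-0.1367],33],
    [[0,0,0],[0,0,-0.1367],33],
    [[0,0,0],[0,0,0],33]
  ]
}}

```text
clock: 64.1
eef_pos: [469.3, 293.7, 103.2]
tcp_rot: [-3.139, 0.001, 1.701]
contact_force: [-0.5, 0.7, -0.4]
opening: 0.329
```

```bash
python3 p.py 470.8 294.8 17.5 97.2
```

```text
t 64.1 pos [469.3 293.7 103.2] yaw 97.5 F [-0.5  0.7 -0.4] op 0.329
 turn [-0.002  0.001  0.005] then shift [0.0009 0.0017 0.0857] rows@40mm 2.141579800619898
```

{"fn": "play_rows", "kwargs": {
  "moves": [
    [[0.0009,0.0017,0.03],[-0.002,0.001,0.005],32],
    [[0,0,0.025],[0,0,0],31],
    [[0,0,0.018],[0,0,0],30],
    [[0,0,0.0125],[0,0,0],30],
    [[0,0,0],[0,0,0],30],
    [[0,0,0],[0,0,0],10],
    [[0,0,0],[0,0,0],10],
    [[0,0,0],[0,0,0],10],
    [[0,0,0],[0,0,0],10]
  ]
}}

```text
clock: 65.0
eef_pos: [471.3, 295.1, 18.5]
tcp_rot: [3.14, -0.001, 1.694]
contact_force: [0.4, -0.3, 0.6]
opening: 0.097
```

Nothing on top here, so this pile is a single batten, as measured. Going lower.

{"fn": "play_rows", "kwargs": {
  "moves": [
    [[0,0,0],[0,0,0],30],
    [[0,0,0],[0,0,0],30],
    [[0,0,0.004],[0,0,0],30],
    [[0,0,0.0035],[0,0,0],30],
    [[0,0,0],[0,0,0],30],
    [[0,0,0],[0,0,0],30]
  ]
}}

```text
clock: 65.6
eef_pos: [470.9, 294.9, 10.2]
tcp_rot: [-3.141, -0.0, 1.694]
contact_force: [-1.0, -0.6, 4.4]
opening: 0.3
```

{"fn": "play_rows", "kwargs": {
  "moves": [
    [[0,0,0],[0,0,0],10],
    [[0,0,0],[0,0,0],10],
    [[0,0,0],[0,0,0],10],
    [[0,0,0],[0,0,0],10]
  ]
}}

```text
clock: 66.0
eef_pos: [470.9, 294.9, 10.4]
tcp_rot: [3.142, -0.0, 1.694]
contact_force: [-1.6, -0.9, 5.0]
opening: 0.22
```

{"fn": "play_rows", "kwargs": {
  "moves": [
    [[0,0,-0.03],[0,0,0],10],
    [[0,0,-0.035],[0,0,0],10],
    [[0,0,-0.03],[0,0,0],10],
    [[0,0,0],[0,0,0.1367],10],
    [[0,0,0],[0,0,0.1367],10],
    [[0,0,0],[0,0,0.1367],10],
    [[0,0,0],[0,0,0.1367],10],
    [[0,0,0],[0,0,0.1367],10],
    [[0,0,0],[0,0,0.1367],10],
    [[0,0,0],[0,0,0.1367],10],
    [[0,0,0],[0,0,0.1367],10],
    [[0,0,0],[0,0,0.1367],10],
    [[0,0,0],[0,0,0.1367],10],
    [[0,0,0],[0,0,0],10]
  ]
}}

```text
clock: 67.4
eef_pos: [470.7, 294.7, 104.9]
tcp_rot: [-3.142, 0.001, 0.325]
contact_force: [-0.4, -0.0, -0.9]
opening: 0.213
```

```bash
python3 p.py 523.0 -239.7 100 18.9
python3 - <<'E'
from m import *
h=hs(T);V=h[...,2];yy,xx=np.mgrid[:V.shape[0],:V.shape[1]]/4
print(rect(T,(V<60)&(xx>380)&(xx<440)&(yy>205)&(yy<268),42,300))
E
```

```text
t 67.4 pos [470.7 294.7 104.9] yaw 18.6 F [-0.4 -0.  -0.9] op 0.213
 turn [-0.     0.001 -0.005] then shift [-0.1236  0.5225  0.0049] rows@40mm 13.063362015265506
[(array([1631.,  939.]), [515.0, -212.0], [77.0, 75.8], 19.82)]
```

{"fn": "play_rows", "kwargs": {
  "moves": [
    [[-0.0088,0.0373,0],[0,0,-0.005],10],
    [[-0.0088,0.0373,0],[0,0,0],10],
    [[-0.0088,0.0373,0],[0,0,0],10],
    [[-0.0088,0.0373,0],[0,0,0],10],
    [[-0.0088,0.0373,0],[0,0,0],10],
    [[-0.0088,0.0373,0],[0,0,0],10],
    [[-0.0088,0.0373,0],[0,0,0],10],
    [[-0.0088,0.0373,0],[0,0,0],10],
    [[-0.0088,0.0373,0],[0,0,0],10],
    [[-0.0088,0.0373,0],[0,0,0],10],
    [[-0.0088,0.0373,0],[0,0,0],10],
    [[-0.0088,0.0373,0],[0,0,0],10],
    [[-0.0088,0.0373,0],[0,0,0],10],
    [[-0.0088,0.0373,0],[0,0,0],10],
    [[0,0,0.025],[0,0,0],10],
    [[0,0,0.025],[0,0,0],10],
    [[0,0,0],[0,0,0],10],
    [[0,0,0],[0,0,0],10],
    [[0,0,0],[0,0,0],10]
  ]
}}

```text
clock: 69.4
eef_pos: [525.2, -239.1, 56.3]
tcp_rot: [3.141, -0.001, 0.334]
contact_force: [0.5, 0.0, -0.4]
opening: 0.216
```

```bash
python3 p.py 523.0 -239.7 43.6 18.9
```

```text
t 69.4 pos [ 525.2 -239.1   56.3] yaw 19.1 F [ 0.5  0.  -0.4] op 0.216
 turn [ 0.001 -0.001  0.004] then shift [-0.0023 -0.0001  0.0127] rows@40mm 0.31834599011843717
```

{"fn": "play_rows", "kwargs": {
  "moves": [
    [[-0.0023,0,0.007],[0,0,0],10],
    [[0,0,0.0055],[0,0,0],10],
    [[0,0,0],[0,0,0],10],
    [[0,0,0],[0,0,0],10]
  ]
}}

```text
clock: 69.8
eef_pos: [522.5, -239.8, 43.4]
tcp_rot: [3.141, -0.001, 0.332]
contact_force: [-2.3, 0.4, 6.7]
opening: 0.217
```

{"fn": "play_rows", "kwargs": {
  "moves": [
    [[0,0,0],[0,0,0],33],
    [[0,0,0],[0,0,0],33],
    [[0,0,0],[0,0,0],33],
    [[0,0,-0.015],[0,0,0],33],
    [[0,0,-0.025],[0,0,0],33],
    [[0,0,-0.04],[0,0,0],33],
    [[0,0,-0.04],[0,0,0],33],
    [[-0.0022,-0.0388,0],[0,0,0],33],
    [[-0.0022,-0.0388,0],[0,0,0],33],
    [[-0.0022,-0.0388,0],[0,0,0],33],
    [[-0.0022,-0.0388,0],[0,0,0],33],
    [[-0.0022,-0.0388,0],[0,0,0],33],
    [[-0.0022,-0.0388,0],[0,0,0],33],
    [[-0.0022,-0.0388,0],[0,0,0],33],
    [[-0.0022,-0.0388,0],[0,0,0],33],
    [[-0.0022,-0.0388,0],[0,0,0],33]
  ]
}}

```text
clock: 71.4
eef_pos: [389.2, 85.2, 163.8]
tcp_rot: [-3.142, -0.002, 0.332]
contact_force: [0.3, 1.2, 0.6]
opening: 0.33
```

{"fn": "play_rows", "kwargs": {
  "moves": [
    [[-0.0022,-0.0388,0],[0,0,0],33],
    [[-0.0022,-0.0388,0],[0,0,0],33],
    [[-0.0022,-0.0388,0],[0,0,0],33],
    [[-0.0022,-0.0388,0],[0,0,0],33],
    [[-0.0022,-0.0388,0],[0,0,0],33],
    [[-0.0022,-0.0388,0],[0,0,0],33],
    [[0,0,0],[0,0,0],33],
    [[0,0,0],[0,0,0],33]
  ]
}}

```text
clock: 72.2
eef_pos: [301.0, 300.1, 163.4]
tcp_rot: [-3.141, -0.001, 0.335]
contact_force: [0.8, -1.3, -0.0]
opening: 0.329
```

Run:
```python
from m import *
a=cv2.resize(t['pixels'][155:275,195:445],(800,384),interpolation=cv2.INTER_CUBIC)
b=cv2.resize(s['pixels'][180:335,270:420],(209,216),interpolation=cv2.INTER_CUBIC)
b2=cv2.resize(s['pixels'][270:335,295:385],(299,216),interpolation=cv2.INTER_CUBIC)
b3=cv2.resize(s['pixels'][185:250,285:355],(233,216),interpolation=cv2.INTER_CUBIC)
bot=np.zeros((216,800,3),np.uint8);bot[:,:299]=b2;bot[:,305:538]=b3;bot[:,545:754]=b
cv2.imwrite('pics/end.png',np.vstack([a,bot])[:,:,::-1])
h=hs(T);H,Sa,V=h[...,0],h[...,1],h[...,2];yy,xx=np.mgrid[:V.shape[0],:V.shape[1]]/4
print(rect(T,(V<60)&(xx>380)&(xx<440)&(yy>205)&(yy<268),48,300))
print(rect(T,(V>105)&(Sa>45)&(xx>305)&(xx<368)&(yy>165)&(yy<220),15,500))
print(rect(T,(V<60)&(xx>205)&(xx<325)&(yy>220)&(yy<280),15,300))
```

```text
[(array([1635.,  937.]), [514.1, -212.3], [78.0, 77.6], 19.76)]
[(array([1334.,  765.]), [652.1, 5.3], [118.7, 30.6], -82.76)]
[]
```

View pics/end.png

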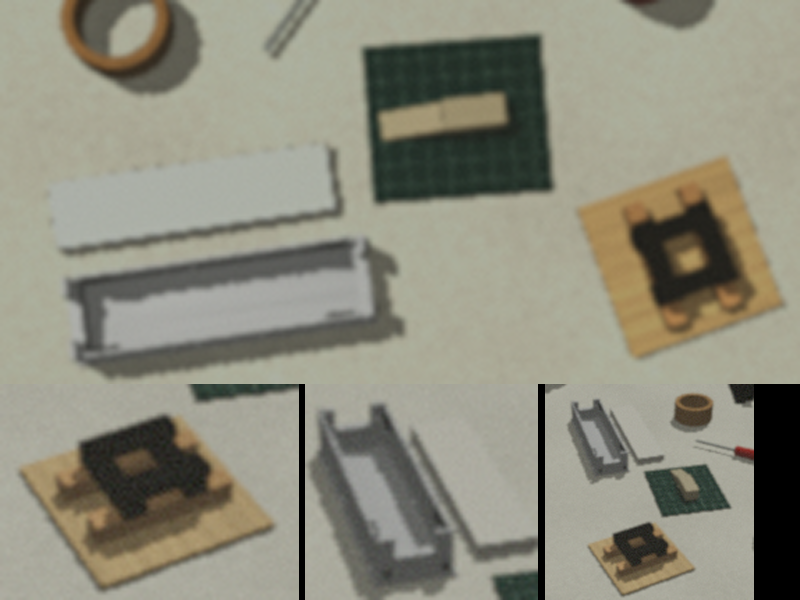

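The can is empty, and the four battens form a square two-layer stack centred on the bearers (top panel, (685,255)). The wedge lies flat on the mat at (445,117), the face is flat at (195,198), and the tape, driver and tin are where they were. Handing in.

```bash
python3 -c "
from rig import *
print(sense()['clock'],sense()['contact_force']);print(sign_off())"
```

```text
72.3 [ 0.37841167 -0.36914552  0.27624654]
the job is handed in; nothing more can be done
None
```

I handed the job in at 72.3 s. The face is out and flat on the bench, and the four battens in the can are stacked crosswise on the board. The wedge is back on the small mat.

- **Prising:** I worked the two ends in turn, about 5.5 mm, then 10, 11 and 11 mm. These lifts come from wedge travel and the push force of 5–8 N, because I had no direct height reading. My estimate is that neither end got more than about 6–7 mm ahead.
- **Battens:** One pile held two battens and the other two held one each. I confirmed both single piles by closing the gripper above them and finding nothing.
- **Last checks:** The pictures show the can empty and a square two-layer stack. Its outline measures 78 × 78 mm, centred at (514, -212) mm, within about 2–3 mm of the bearers' centre. The wedge lies flat with its grip on the mat. The gripper is clear, and the tape, tin and screwdriver look undisturbed; I did not look closely at the hammer, cleaner and corner offcut at the end.
- **What did not go smoothly:** While fetching the second batten the gripper met the can with about 34 N, under the 40 N limit. I gripped the last two slightly higher and narrower to avoid a repeat. The yaw read from the stack's outline was about 1° off the bearers' yaw, well within the tolerance.

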